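# Tip a puppet head back into its painting rest

### The arm

A 6-joint arm with a two-finger parallel gripper is mounted at the origin on the work surface. World frame = base frame: x ahead of the robot, y to its left, z up, the work surface at z = 0. Lengths are in mm, angles in rad, forces in N, time in s.
With the tool pointing down it reaches from about 400 to 925 mm from the base axis. Payload 12.5 kg.
Tool frame: the origin (TCP) lies midway between the tips of the shut fingers; the grasp point (between the pads) lies 19 mm behind it (env.grip_depth is the distance from the TCP to the grasp point, in mm); z points along the fingers, y is the line along which they close (so a half turn about z gives the same grasp; the last joint's range is limited). The gripper opens to 95 mm and grips with 3 to 60 N. Pads are 20 mm wide; open, the fingers measure 119 mm over their backs; the gripper's body (75 mm by 180 mm) begins 59 mm behind the grasp point.
Start: joints at [1.203, 0.491, 1.559, -0, 1.092, -0.106], TCP at [161.744, 603.726, 214.661] pointing down, gripper open.
Joint ranges: [-3.1, 3.1], [-0.84, 2.19], [0.05, 2.79], [-1.13, 4.28], [0.06, 2.93], [-2.69, 2.69]. Speed limits (rad/s): [2.22, 2.22, 2.79, 3.14, 3.14, 3.14].

### API

Orientations are given as [roll, pitch, yaw] about the fixed x, y, z axes, in that order (R = Rz(yaw) Ry(pitch) Rx(roll)).
In Python, from cell import monitor, viewer, order, env gives the robot as it stands.
- The arm moves only by the tool move_arm, never from a script. Its argument "moves" is one flat list of numbers, 4 for each row, row after row: the shift along the tool's x, y, z normalised to -1 to 1, where 1 is 0.15 m, then the turn about the tool's z normalised to -1 to 1, where 1 is pi/2 rad. A call has 1 to 10 rows; each row shifts and turns the commanded pose from where the row before left it, along the tool's axes as they then stand; what a row does not reach is not made up. A row lasts 1/8 s, in which the tool goes at most 62.5 mm and 10.7 degrees, less where a joint would pass 70% of its speed; a pose out of reach is approached as far as the arm can. A call with a number of a shift or a turn outside -1 to 1 is refused whole. A call with a gripper value outside its range is refused whole. "claw" is the finger opening in mm, from 0 to 95.1, set as the call begins (left out, the last holds). The fingers move at their own pace and stop on an object; the grip force is fixed at half the most. Time passes only in rows, so rows that do not move let the fingers close. It gives the time, the measured TCP pose, the force, the opening and the grip force at its end, in the units of the state.
- monitor.state(): the state, without advancing time (a new reading comes with each control period).
- viewer.read_camera(name): name is "side" or "top" or "wrist"; returns the picture (400x640x3 uint8, red, green, blue); there is no depth.
- viewer.camera_info(name): a dict with "K" (3x3 intrinsics, pixels), "dist_coeffs" ([k1, k2, p1, p2, k3] as OpenCV has them; the pictures are not rectified), "camera_from_world" (4x4, takes a point from world to camera coordinates). Camera axes: x right, y down, z forward; pixel columns grow to the right and rows downward; lengths in mm; the calibration is good to about 2 mm. A picture is of the moment at which its call begins: read the wrist's pose just before it. camera_info takes no time and is no camera call; for the wrist camera it gives the pose at the moment of the call.
- order.job_done(): hands the job in; it is judged then, once.
The state is a dict: "t": time; "joints": joint angles; "qvel": joint speeds; "tau": joint torques, N m; "eef_pos": TCP position; "tcp_rot": TCP orientation; "ft_force": force on the tool from outside, world axes, zero at the start; "moment": the same for the moment, N m; "opening": opening from 0.0 (shut) to 1.0 (fully open); "grip_force": force on a finger pad.
Only numpy, scipy, OpenCV 4.12 (cv2) and the standard library are available. Lean on these libraries where they do the work, as an engineer would, in place of code of your own. Each camera call takes 0.05 s, during which the arm holds its last target. There are 200 camera calls.

### The job

The puppet head on its wooden working block is to be painted lying back. By pushing alone, never lifting it, slide the block along the bench until its back edge stands square against the front edge of the head rest's base plate, then push on the forehead and ease the head over backwards so that the back of the head comes to lie in the cork pads. Do not knock it over with a blow, and leave the jar, the bowl, the brush and the scraper where they are.

Things in the scene. Friction and masses are not known exactly. Their poses are not given: they have to be found in the camera images.
- head: Puppet head upright on its light wooden working block, one loose rigid piece of about 0.7 kg (+-25 %), 249 mm high. Origin: middle of the block's underside, below the neck; z up to the crown, face looks along -x. Block 120 mm deep (x -65 to +55), 120 wide, 30 high; neck 52 mm thick. It starts slightly askew, 30 to 60 mm short of the rest's base plate.
- heel (a point): Middle of the back lower edge of the head's block, the edge it tips on: 55 mm behind the head's origin, at bench height. The head's weight lies above the origin at about z 125, so tipped over this edge it passes its balance at about 23 degrees and falls the last part by itself.
- toe (a point): Middle of the front face of the head's block, 65 mm ahead of the head's origin and 15 mm above the bench: a place to push it along. Mind the face above: chin 78 mm over the bench, face front 68 mm and nose tip (147 mm up) 81 mm ahead of the neck's axis. It slides under 2 to 7 N.
- brow (a point): Middle of the forehead, 64 mm ahead of the neck's axis and 205 mm above the block's underside, a place to push to tip it; below it the face bulges to 68 mm (at 180 mm), above it slopes back to the crown. Pushed here, 1 to 3 N tip it.
- nape (a point): Centre of the ball, radius 68 mm, that forms the back of the head: 14 mm behind the neck's axis, 182 mm above the block's underside.
- crown (a point): Top of the head, 249 mm above the block's underside.
- rest: Plywood head rest screwed to the bench, 180 mm high. Origin: middle of its base plate's front edge, at bench height; x points from there back under the rest, y along that edge. Plate 220 mm deep, 160 wide, 6 thick; its front edge is the block's stop. A board leaning back 42 degrees carries two cork pads, a trough 120 mm long, 130 wide, its middle 140 mm behind the front edge, 115 mm up.
- jar: Paint jar with white lid, 68 mm across, 75 mm high, standing beside the work; origin under its middle. Leave it.
- bowl: White bowl of yellow paint, 100 mm across, 42 mm high, standing beside the work; origin under its middle. Leave it.
- scraper: Scraper lying on the bench, 185 mm long, yellow handle 10 mm thick; origin near its middle. Leave it.
- brush: Red brush lying on the bench; origin near its middle. Leave it.
Mind the look-alikes: they are no part of the job. Leave any orange or pink look-alike of the head alone.

How it is judged (in metres and radians):
On the way:
1. the block stands upright and square against the base plate's front edge (within 7 mm and 5 degrees) (x of heel in the frame of rest between -0.007 and 0.005 m and angle between the y axis of head and the y axis of rest, either way round below 0.087 rad and angle between head's own z axis and vertical below 0.06 rad), for 0.2 s.
At the end, for the whole second after the job is handed in: The head lies back in the cork pads at rest, tilted 34 to 49 degrees from upright, square to the rest within 10 degrees and 30 mm sideways, the block's back lower edge still on the bench and within 25 mm of the base plate's front edge (angle between head's own z axis and vertical between 0.6 and 0.86 rad and x of crown in the frame of rest above 0.08 m and contact force between head and rest above 0.4 N and x of heel in the frame of rest above -0.025 m and height (world z) of heel below 0.012 m and y of heel in the frame of rest between -0.03 and 0.03 m and angle between the y axis of head and the y axis of rest, either way round below 0.17 rad and linear speed of head below 0.02 m/s); the robot touches nothing.
It fails at once if the head's block was lifted off the bench (its back lower edge more than 20 mm up) (height (world z) of heel above 0.02 m).
It fails at once if the head was knocked over with a blow (turning faster than 3.3 rad/s; eased over it reaches about 2) (angular speed of head above 3.3 rad/s).
It fails at once if the jar was moved or tipped (distance of jar from where it was at the start of the episode above 0.03 m or angle between jar's own z axis and vertical above 0.4 rad).
It fails at once if the bowl was moved or tipped (distance of bowl from where it was at the start of the episode above 0.03 m or angle between bowl's own z axis and vertical above 0.4 rad).
It fails at once if the scraper or the brush was moved (distance of any of scraper, brush from where it was at the start of the episode above 0.03 m).
It also fails if it takes over 46 s, if anything falls off the work surface, if the arm or the gripper's body presses on something with over 40 N, if the wrist force passes 120 N, or if a joint passes its speed limit or range.

## Working session

There is one attempt and no reset: what is moved stays moved. The work goes in short steps, Python scripts to look and compute and a tool call to move; the robot and the scene stay as the last step left them, time stands still between calls to the robot, and variables do not carry over. Pictures are saved under pics/ and viewed, at most 10 in all, crops included, and the job is handed in when it is done.

Besides the shell and the picture viewer there is one more tool, called as name(argument=value, ...) on one line, values as JSON. move_arm: Moves the arm, as the interface text tells. Scaled input: -1 to 1 covers 0.15 m each way for a shift and pi/2 rad each way for a turn. Its arguments: {"type":"object","properties":{"moves":{"type":"array"},"claw":{"type":"number"}},"required":["moves"]}

```bash
ls; mkdir -p pics
python3 - <<'E'
from cell import monitor, viewer, order, env
import cv2,numpy as np
print(monitor.state())
for n in("side","top"):
    im=viewer.read_camera(n);cv2.imwrite(f"pics/{n}0.png",im[:,:,::-1])
    i=viewer.camera_info(n);print(n,i)
E
```

```text
pics
{'t': 0.0, 'joints': array([ 1.20334960e+00,  4.91571767e-01,  1.55947326e+00,  5.30664232e-05,
        1.09168959e+00, -1.05550469e-01]), 'qvel': array([-0.00083768, -0.00081153,  0.0003769 ,  0.00093589,  0.00126912,
        0.00063511]), 'tau': array([ 8.06492535e-04, -6.12665176e+01, -2.58185184e+01,  6.93386444e-02,
        4.82526398e-02, -1.16856295e-04]), 'eef_pos': array([161.66524003, 603.46916045, 214.04596405]), 'tcp_rot': array([-3.14046200e+00, -1.67113553e-04,  2.87967181e+00]), 'ft_force': array([ 0.13290869, -0.54370251,  0.54055145]), 'moment': array([-0.00927794,  0.0015105 , -0.00997195]), 'grip_force': 0.0, 'opening': 1.0019284335662737}
side {'K': array([[382.11584508,   0.        , 313.49574773],
       [  0.        , 382.11584508, 192.73269065],
       [  0.        ,   0.        ,   1.        ]]), 'dist_coeffs': array([-0.07349571,  0.        ,  0.        ,  0.        ,  0.        ]), 'camera_from_world': array([[ 9.51971782e-01,  3.05957881e-01, -1.18110907e-02,
        -4.88298997e+02],
       [ 2.13406908e-01, -6.90677784e-01, -6.90957083e-01,
        -5.12943789e+01],
       [-2.19561423e-01,  6.55251077e-01, -7.22799286e-01,
         1.53112701e+03],
       [ 0.00000000e+00,  0.00000000e+00,  0.00000000e+00,
         1.00000000e+00]])}
top {'K': array([[410.50327912,   0.        , 323.4107698 ],
       [  0.        , 410.50327912, 195.07492981],
       [  0.        ,   0.        ,   1.        ]]), 'dist_coeffs': array([-0.06068476,  0.        ,  0.        ,  0.        ,  0.        ]), 'camera_from_world': array([[-1.51289019e-02, -9.99874437e-01,  4.71446020e-03,
        -7.25513339e+01],
       [-9.84742964e-01,  1.40821508e-02, -1.73444481e-01,
         5.54647838e+02],
       [ 1.73356314e-01, -7.26655605e-03, -9.84832364e-01,
         1.46703697e+03],
       [ 0.00000000e+00,  0.00000000e+00,  0.00000000e+00,
         1.00000000e+00]])}
```

View pics/side0.png

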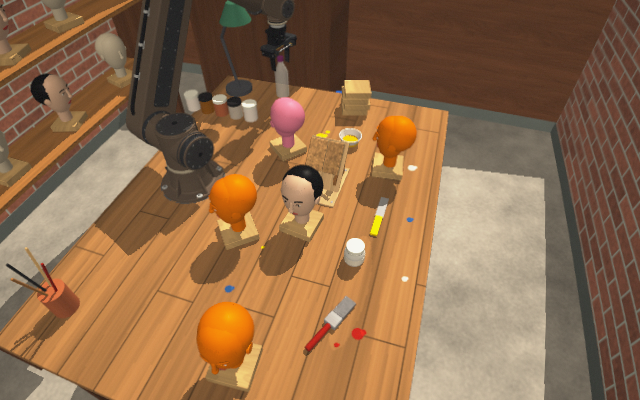

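View pics/top0.png

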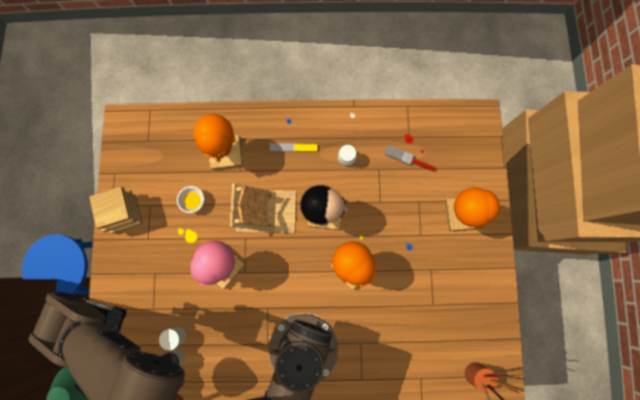

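The real one is the black-haired, skin-faced head (top 322,206; side 301,195). The look-alikes are orange (top 353,263; 213,135; 476,207) and pink (213,262). The rest stands left of the real head at top 262,208. I'll enlarge both views to confirm and measure.

Run:
```python
import cv2
a=cv2.imread("pics/top0.png")[170:245,222:354];cv2.imwrite("pics/topc.png",cv2.resize(a,None,fx=6,fy=6,interpolation=cv2.INTER_CUBIC))
a=cv2.imread("pics/side0.png")[130:245,260:380];cv2.imwrite("pics/sidec.png",cv2.resize(a,None,fx=5,fy=5,interpolation=cv2.INTER_CUBIC))
```

```text
(no output)
```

View pics/topc.png

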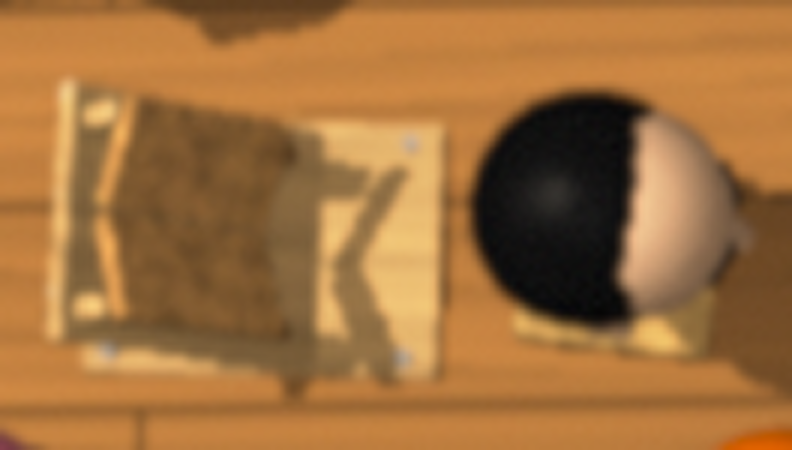

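View pics/sidec.png

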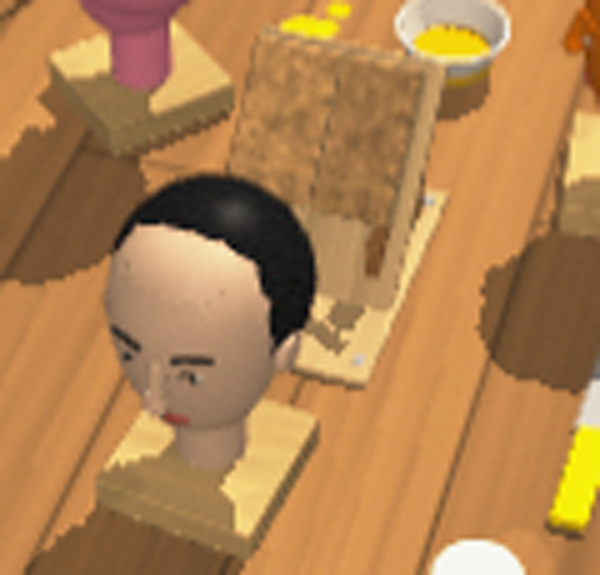

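The crops confirm it. Top crop: plate front corners at (445,122) and (438,377), block's near edge from (515,325) to (705,350). Side crop: block top corners at (318,412) right-back, (248,535) right-front and (100,487) left-front, and the plate corner at (363,378).

```bash
cat > h.py <<'E'
from cell import monitor, viewer, order, env
import cv2,numpy as np
def ray(n,px,z):
    i=viewer.camera_info(n);u=cv2.undistortPoints(np.array([[px]],float),i["K"],i["dist_coeffs"])[0,0]
    T=i["camera_from_world"];R,t=T[:3,:3],T[:3,3];c=-R.T@t;d=R.T@np.array([*u,1]);return c+d*(z-c[2])/d[2]
def proj(n,p):
    i=viewer.camera_info(n);T=i["camera_from_world"]
    return cv2.projectPoints(np.atleast_2d(np.array(p,float)),cv2.Rodrigues(T[:3,:3])[0],T[:3,3],i["K"],i["dist_coeffs"])[0][:,0]
E
python3 - <<'E'
from h import *
T=lambda a,b:((a+.5)/6-.5+222,(b+.5)/6-.5+170)
S=lambda a,b:((a+.5)/5-.5+260,(b+.5)/5-.5+130)
for l,n,p,z in [("plateF far","top",T(445,122),6),("plateF near","top",T(438,377),6),("plateB near","top",T(85,368),6),
 ("blk backnear bot","top",T(517,337),0),("blk back near top","top",T(513,318),30),("blk frontnear bot","top",T(703,357),0),("bf near top","top",T(705,343),30),
 ("blk RB","side",S(318,412),30),("RF","side",S(248,535),30),("LF","side",S(100,487),30),("RFb","side",S(246,555),0),("LFb","side",S(99,508),0),("plate RF","side",S(363,379),6),
 ("jar lid","side",(355,245),75),("jar lid t","top",(347,154),75),("crown-ish t","top",T(607,208),200),("bowl","top",(191,200),42),("pink","top",(212,262),200),("orange","top",(353,263),200),("scraper a","top",(318,147),10),("scr b","top",(270,147),5),("brush","top",(388,150),5),("brush b","top",(435,168),5)]:
    print(l,np.round(ray(n,p,z)))
E
```

```text
plateF far [582.  24.   6.]
plateF near [421.  29.   6.]
plateB near [429. 250.   6.]
blk backnear bot [446. -20.   0.]
blk back near top [454. -19.  30.]
blk frontnear bot [ 431. -137.    0.]
bf near top [ 437. -137.   30.]
blk RB [560. -31.  30.]
RF [ 546. -150.   30.]
LF [ 436. -141.   30.]
RFb [ 543. -146.    0.]
LFb [ 431. -138.    0.]
plate RF [576.  30.   6.]
jar lid [ 707. -171.   75.]
jar lid t [ 702. -170.   75.]
crown-ish t [496. -77. 200.]
bowl [543. 412.  42.]
pink [312. 285. 200.]
orange [ 303. -172.  200.]
scraper a [750. -63.  10.]
scr b [754. 124.   5.]
brush [ 735. -335.    5.]
brush b [ 661. -514.    5.]
```

Run:
```python
from h import *
from scipy.spatial.transform import Rotation as Ro
s=monitor.state();R=Ro.from_euler('xyz',s["tcp_rot"]).as_matrix();p=s["eef_pos"]
outs=[]
for n,(x0,x1,y0,y1),f in [("side",(225,345,0,110),3.3),("top",(100,240,280,380),2.8)]:
  for k in (0,1):
    im=cv2.imread(f"pics/{n}0.png");im=cv2.resize(im,None,fx=4,fy=4,interpolation=cv2.INTER_CUBIC)
    hx,hy=(37.5,90) if k else (90,37.5)
    for z in(-78,-130):
        q=proj(n,[p+R@np.array([a*hx,b*hy,z]) for a,b in((1,1),(1,-1),(-1,-1),(-1,1))])
        cv2.polylines(im,[(q*4).astype(int)],True,(0,255,0) if k else (0,0,255),1)
    q=proj(n,[p,p+R@np.array([0,53,0]),p+R@np.array([0,-53,0])])
    for a in q: cv2.circle(im,tuple((a*4).astype(int)),4,(255,0,255),1)
    outs.append(cv2.resize(im[y0*4:y1*4,x0*4:x1*4],(400,300)))
cv2.imwrite("pics/grip.png",np.vstack([np.hstack(outs[:2]),np.hstack(outs[2:])]))
```

```text
(no output)
```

View pics/grip.png

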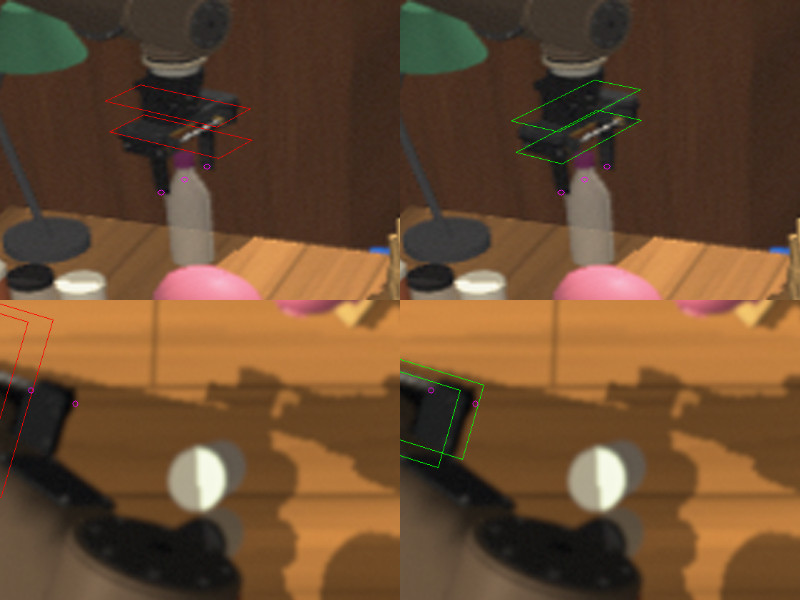

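The body's long (180 mm) side runs along tool y and the tool always points down, so it can't push at the middle under the chin. Instead I'll push one front corner of the block at a time, with an open finger and the tool yawed about 40° so the body clears the jaw. Pushing against the plate will square it up.

```bash
cat >> h.py <<'E'
def plan(wps,nd=2,start=None):
    """wps: (x,y,z,yaw,nrows); prints rows for move_arm in tool axes"""
    s=monitor.state();p=s["eef_pos"] if start is None else np.array(start[:3],float);yaw=s["tcp_rot"][2] if start is None else start[3]
    rows=[]
    for x,y,z,w,n in wps:
        for k in range(n):
            m=n-k;d=(np.array([x,y,z])-p)/m;c,q=np.cos(yaw),np.sin(yaw)
            r=np.array([d@[c,q,0],d@[q,-c,0],-d[2]])/150;dw=(w-yaw+np.pi)%(2*np.pi)-np.pi
            u=-dw/m/(np.pi/2);r=np.round(r,nd);u=round(u,nd);rows.append([*r,u])
            v=r*150;p=p+v[0]*np.array([c,q,0])+v[1]*np.array([q,-c,0])+v[2]*np.array([0,0,-1]);yaw-=u*np.pi/2
    for i in range(0,len(rows),10): print([float(a)+0 for r in rows[i:i+10] for a in r])
    print("end",p.round(1),round(yaw,3))
E
python3 -c "
from h import *
plan([(161,603,310,2.88,2),(581,-185,310,2.265,18),(581,-185,8,2.265,7)])"
```

```text
[0.0, 0.0, -0.32, 0.0, 0.0, 0.0, -0.32, 0.0, -0.23, -0.24, 0.0, 0.02, -0.23, -0.23, 0.0, 0.02, -0.24, -0.23, 0.0, 0.02, -0.25, -0.22, 0.0, 0.02, -0.25, -0.21, 0.0, 0.02, -0.26, -0.2, 0.0, 0.02, -0.27, -0.2, 0.0, 0.02, -0.27, -0.19, 0.0, 0.02]
[-0.28, -0.18, 0.0, 0.02, -0.28, -0.17, 0.0, 0.02, -0.29, -0.16, 0.0, 0.02, -0.29, -0.15, 0.0, 0.02, -0.3, -0.14, 0.0, 0.03, -0.31, -0.13, 0.0, 0.02, -0.31, -0.12, 0.0, 0.03, -0.31, -0.1, 0.0, 0.02, -0.32, -0.09, 0.0, 0.03, -0.32, -0.08, 0.0, 0.02]
[0.0, 0.0, 0.29, 0.0, 0.0, 0.0, 0.29, 0.0, 0.0, 0.0, 0.29, 0.0, 0.0, 0.0, 0.29, 0.0, 0.0, 0.0, 0.28, 0.0, 0.0, 0.0, 0.29, 0.0, 0.0, 0.0, 0.28, 0.0]
end [ 580.7 -184.4    8.6] 2.267
```

move_arm(moves=[0.0,0.0,-0.32,0.0,0.0,0.0,-0.32,0.0,-0.23,-0.24,0.0,0.02,-0.23,-0.23,0.0,0.02,-0.24,-0.23,0.0,0.02,-0.25,-0.22,0.0,0.02,-0.25,-0.21,0.0,0.02,-0.26,-0.2,0.0,0.02,-0.27,-0.2,0.0,0.02,-0.27,-0.19,0.0,0.02], claw=95)

```text
t: 1.35
eef_pos: [348.3, 252.1, 310.6]
tcp_rot: [3.142, -0.0, 2.628]
ft_force: [0.7, -0.3, 0.5]
opening: 0.996
grip_force: 0.0
```

move_arm(moves=[-0.28,-0.18,0.0,0.02,-0.28,-0.17,0.0,0.02,-0.29,-0.16,0.0,0.02,-0.29,-0.15,0.0,0.02,-0.3,-0.14,0.0,0.03,-0.31,-0.13,0.0,0.02,-0.31,-0.12,0.0,0.03,-0.31,-0.1,0.0,0.02,-0.32,-0.09,0.0,0.03,-0.32,-0.08,0.0,0.02])

```text
t: 2.6
eef_pos: [581.3, -185.7, 310.3]
tcp_rot: [-3.141, -0.001, 2.266]
ft_force: [0.5, 0.5, -0.2]
opening: 0.995
grip_force: 0.0
```

move_arm(moves=[0.0,0.0,0.29,0.0,0.0,0.0,0.29,0.0,0.0,0.0,0.29,0.0,0.0,0.0,0.29,0.0,0.0,0.0,0.28,0.0,0.0,0.0,0.29,0.0,0.0,0.0,0.28,0.0])

```text
t: 3.48
eef_pos: [580.5, -184.1, 7.5]
tcp_rot: [-3.141, -0.0, 2.267]
ft_force: [1.4, -0.3, 0.3]
opening: 1.0
grip_force: 0.0
```

Run:
```python
from h import *
a=viewer.read_camera("side")[:,:,::-1];b=viewer.read_camera("top")[:,:,::-1]
a=cv2.resize(a[100:270,240:400],None,fx=3,fy=3,interpolation=cv2.INTER_CUBIC)[:,:400];b=cv2.resize(b[140:310,240:373],None,fx=3,fy=3,interpolation=cv2.INTER_CUBIC)[:,:400]
cv2.imwrite("pics/c1.png",np.hstack([a,b]))
plan([(581,-145,8,2.265,4)])
```

```text
[0.05, 0.04, 0.0, 0.0, 0.05, 0.05, -0.01, 0.0, 0.04, 0.04, 0.0, 0.0, 0.05, 0.05, -0.01, 0.0]
end [ 581.1 -144.1    8.2] 2.267
```

View pics/c1.png

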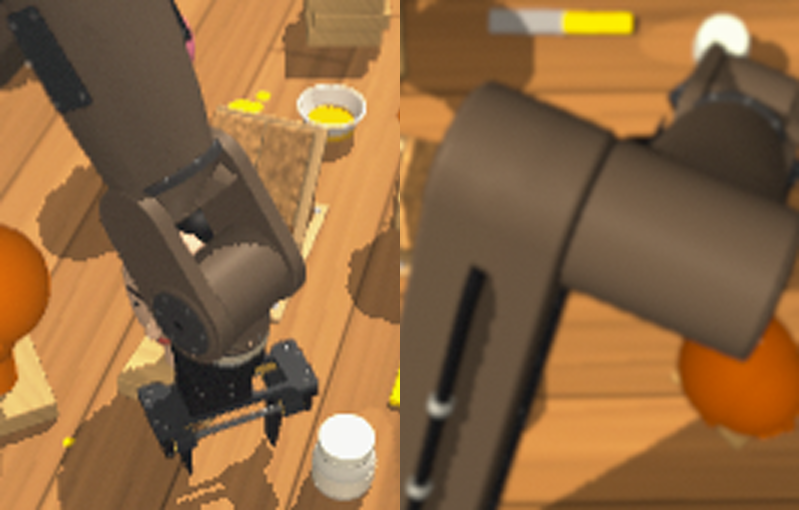

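The wrist fork is big and hangs beside the face (crop around 215,300). I need its height and width before I push.

Run:
```python
from h import *
for z in (150,200,225,250,275,300): print(z,proj("side",[580,-184,z]).round()[0], ((proj("side",[580,-184,z])[0]-[240,100])*3).round())
# tangential ends at bearing -17.6deg
b=np.arctan2(-184,580);t=np.array([-np.sin(b),np.cos(b),0])
for z in(225,250,275):
  for h in (-75,-60,60,75): print(z,h,((proj("side",np.array([580,-184,z])+h*t)[0]-[240,100])*3).round())
# sweep of crown/ball in crop
for p in ([498,-80,249],[500,-66,182]): print(((proj("side",p)[0]-[240,100])*3).round())
```

```text
150 [315. 224.] [226. 372.]
200 [315. 213.] [226. 340.]
225 [315. 208.] [225. 323.]
250 [315. 202.] [225. 306.]
275 [315. 196.] [225. 288.]
300 [315. 190.] [225. 270.]
225 -75 [180. 372.]
225 -60 [189. 362.]
225 60 [260. 287.]
225 75 [268. 278.]
250 -75 [178. 355.]
250 -60 [188. 345.]
250 60 [260. 269.]
250 75 [269. 260.]
275 -75 [177. 338.]
275 -60 [187. 327.]
275 60 [261. 251.]
275 75 [269. 243.]
[180. 219.]
[189. 255.]
```

Run:
```python
from h import *
j=monitor.state()["joints"];print(j.round(3), np.degrees(j[1]+j[2]))
plan([(581,-145,12,2.265,4)],3)
```

```text
[-0.416  0.735  1.764  0.     0.65  -1.112] 143.18961261663105
[0.046, 0.044, -0.011, 0.0, 0.047, 0.044, -0.011, 0.0, 0.046, 0.044, -0.012, 0.001, 0.047, 0.044, -0.011, 0.0]
end [ 581.  -145.    11.9] 2.266
```

move_arm(moves=[0.046,0.044,-0.01,0,0.046,0.044,-0.01,0,0.046,0.044,-0.01,0,0.02,0.02,0,0,0.02,0.02,0,0,0.02,0.02,0,0])

```text
t: 4.32
eef_pos: [583.9, -142.7, 13.6]
tcp_rot: [3.142, -0.0, 2.267]
ft_force: [-0.1, -0.4, 0.0]
opening: 1.002
grip_force: 0.0
```

move_arm(moves=[0.02,0.017,0,0,0.02,0.017,0,0,0.02,0.017,0,0,0.015,0.012,0,0])

```text
t: 4.82
eef_pos: [584.7, -128.6, 14.0]
tcp_rot: [3.141, 0.002, 2.267]
ft_force: [4.2, -5.9, 2.9]
opening: 1.001
grip_force: 0.7
```

move_arm(moves=[0.02,0.012,0,0,0.02,0.012,0,0])

```text
t: 5.08
eef_pos: [583.7, -121.9, 14.1]
tcp_rot: [3.141, 0.002, 2.267]
ft_force: [4.7, -5.9, 2.8]
opening: 0.996
grip_force: 0.8
```

Run:
```python
from h import *
s=monitor.state();F=s["ft_force"];M=s["moment"];print(F,M*1000)
# points on wrench axis (relative to unknown ref): r = F x M / F^2 + lambda F
r=np.cross(F,M*1000)/(F@F);print(r, F/np.linalg.norm(F))
a=viewer.read_camera("side")[:,:,::-1]
cv2.imwrite("pics/c2.png",cv2.resize(a[140:260,260:380],None,fx=5,fy=5,interpolation=cv2.INTER_CUBIC))
```

```text
[ 4.74860423 -5.9426148   2.75701826] [-485.0989426   -72.14633042  261.49477799]
[-20.69888786 -39.39753139 -49.26827232] [ 0.58689604 -0.73446784  0.3407492 ]
```

View pics/c2.png

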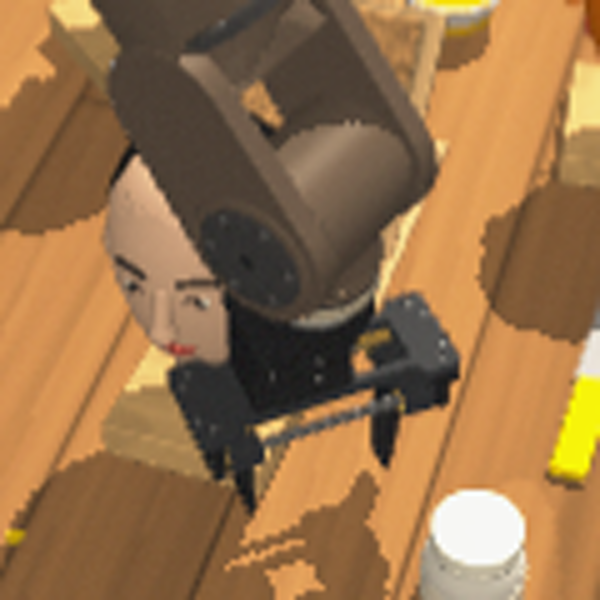

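The force line and moments suggest the gripper body is grazing the jaw: in the crop the body end at (205,395) is next to the chin at (215,350). I'll back off, go lower and use a steeper yaw so only the finger meets the block's corner.

Run:
```python
from h import *
plan([(582,-155,6,2.40,3),(580,-148,6,2.46,2)],3)
```

```text
[-0.055, -0.05, 0.018, -0.028, -0.053, -0.053, 0.018, -0.028, -0.05, -0.055, 0.018, -0.028, 0.02, 0.012, 0.0, -0.019, 0.021, 0.014, 0.0, -0.02]
end [ 580.  -147.9    5.9] 2.461
```

move_arm(moves=[-0.055,-0.05,0.018,-0.028,-0.053,-0.053,0.018,-0.028,-0.05,-0.055,0.018,-0.028,0.02,0.012,0.0,-0.019,0.02,0.014,0.0,-0.02])

```text
t: 5.75
eef_pos: [579.1, -147.2, 5.5]
tcp_rot: [3.142, -0.001, 2.462]
ft_force: [0.2, 0.5, -0.3]
opening: 1.001
grip_force: 0.0
```

Run:
```python
from h import *
s=monitor.state();print(s["ft_force"],s["moment"]*1000,s["grip_force"],s["eef_pos"])
plan([(580,-118,6,2.46,6)],3)
```

```text
[ 0.2127551   0.49618083 -0.27708086] [-36.71933283  33.98426567 -25.250564  ] 0.0 [ 579.11143995 -147.21834883    5.45519839]
[0.02, 0.026, -0.001, 0.0, 0.02, 0.026, -0.001, 0.0, 0.019, 0.026, 0.0, 0.0, 0.02, 0.026, -0.001, 0.0, 0.019, 0.026, 0.0, 0.001, 0.02, 0.025, -0.001, 0.0]
end [ 580.  -118.     6.1] 2.46
```

move_arm(moves=[0.02,0.026,0,0,0.02,0.026,0,0,0.02,0.026,0,0,0.02,0.026,0,0,0.02,0.026,0,0,0.02,0.026,0,0])

```text
t: 6.5
eef_pos: [580.3, -118.2, 5.6]
tcp_rot: [3.141, 0.0, 2.46]
ft_force: [3.2, -3.7, 1.7]
opening: 1.0
grip_force: 0.0
```

move_arm(moves=[0.016,0.02,0,0,0.016,0.02,0,0])

```text
t: 6.75
eef_pos: [580.6, -110.8, 5.7]
tcp_rot: [3.141, 0.001, 2.461]
ft_force: [3.4, -5.3, 2.4]
opening: 1.0
grip_force: 0.7
```

```bash
cat >> h.py <<'E'
def wr():
    s=monitor.state();F=s["ft_force"];M=s["moment"]*1000;y=s["tcp_rot"][2]
    n=np.array([np.cos(y),np.sin(y),0]);t=np.array([np.sin(y),-np.cos(y),0])
    print("t",s["t"],"F ntz",(F@n).round(1),(F@t).round(1),F[2].round(1),"M ntz",(M@n).round(),(M@t).round(),M[2].round(),"grip",s["grip_force"],s["eef_pos"].round(1))
E
python3 -c "
from h import *
wr()"
```

```text
t 6.75 F ntz -5.9 -2.0 2.4 M ntz 232.0 -257.0 320.0 grip 0.6705360128938898 [ 580.6 -110.8    5.7]
```

Clean finger-only contact: the wrench puts it at the finger and low. Continuing the far-corner push.

move_arm(moves=[0.027,0.02,0,0,0.027,0.02,0,0,0.027,0.02,0,0])

```text
t: 7.12
eef_pos: [577.1, -96.3, 5.9]
tcp_rot: [3.141, 0.002, 2.461]
ft_force: [6.0, -5.4, 3.5]
opening: 0.998
grip_force: 1.2
```

```bash
python3 -c "
from h import *
wr()
p=monitor.state()['eef_pos'];
# near: mirror geometry, heading 92
th=np.radians(92);X=np.array([np.cos(th),np.sin(th)]);Y=np.array([-X[1],X[0]]);a=np.radians(50)
n=np.cos(a)*X-np.sin(a)*Y;t=np.sin(a)*X+np.cos(a)*Y
print('near n',n,'t',t,'yaw(tool y=-t)',np.arctan2(-t[0],t[1]),'tool x',)
"
```

```text
t 7.125 F ntz -8.0 -0.4 3.5 M ntz 288.0 -532.0 312.0 grip 1.1994516584036319 [577.1 -96.3   5.9]
near n [0.74314483 0.66913061] t [-0.66913061  0.74314483] yaw(tool y=-t) 0.7330382858376184 tool x
```

Run:
```python
from h import *
plan([(577,-160,10,2.461,2),(530,-260,20,1.5,6),(474,-232,6,0.61,5)],3)
```

```text
[-0.133, -0.165, -0.014, 0.0, -0.134, -0.166, -0.014, 0.0, -0.029, -0.119, -0.011, 0.102, -0.048, -0.113, -0.011, 0.102, -0.065, -0.104, -0.011, 0.102, -0.081, -0.092, -0.011, 0.102, -0.095, -0.078, -0.011, 0.102, -0.106, -0.062, -0.011, 0.102, 0.032, -0.077, 0.019, 0.113, 0.018, -0.081, 0.019, 0.113]
[0.003, -0.083, 0.018, 0.113, -0.012, -0.083, 0.019, 0.114, -0.026, -0.079, 0.018, 0.113]
end [ 474.1 -232.     6. ] 0.61
```

move_arm(moves=[-0.133,-0.165,-0.014,0.0,-0.134,-0.166,-0.014,0.0,-0.029,-0.119,-0.011,0.102,-0.048,-0.113,-0.011,0.102,-0.065,-0.104,-0.011,0.102,-0.081,-0.092,-0.011,0.102,-0.095,-0.078,-0.011,0.102,-0.106,-0.062,-0.011,0.102,0.032,-0.077,0.019,0.113,0.018,-0.081,0.019,0.113])

```text
t: 8.38
eef_pos: [505.9, -247.9, 13.5]
tcp_rot: [-3.14, -0.0, 1.138]
ft_force: [0.2, -0.0, 0.6]
opening: 0.999
grip_force: 0.0
```

move_arm(moves=[0.003,-0.083,0.018,0.113,-0.012,-0.083,0.019,0.114,-0.026,-0.079,0.018,0.113])

```text
t: 8.75
eef_pos: [472.4, -230.9, 5.3]
tcp_rot: [-3.14, 0.0, 0.604]
ft_force: [0.4, -0.3, -0.4]
opening: 1.003
grip_force: 0.0
```

Run:
```python
from h import *
wr();print(monitor.state()["tcp_rot"])
a=viewer.read_camera("side")[:,:,::-1];b=viewer.read_camera("top")[:,:,::-1]
a=cv2.resize(a[140:265,255:355],None,fx=4,fy=4,interpolation=cv2.INTER_CUBIC);b=cv2.resize(b[160:285,270:370],None,fx=4,fy=4,interpolation=cv2.INTER_CUBIC)
cv2.imwrite("pics/c3.png",np.hstack([a,b]))
```

```text
t 8.75 F ntz 0.2 0.5 -0.4 M ntz 3.0 -219.0 -58.0 grip 0.0 [ 472.4 -230.9    5.3]
[-3.14016146e+00  3.68044425e-04  6.04049574e-01]
```

View pics/c3.png

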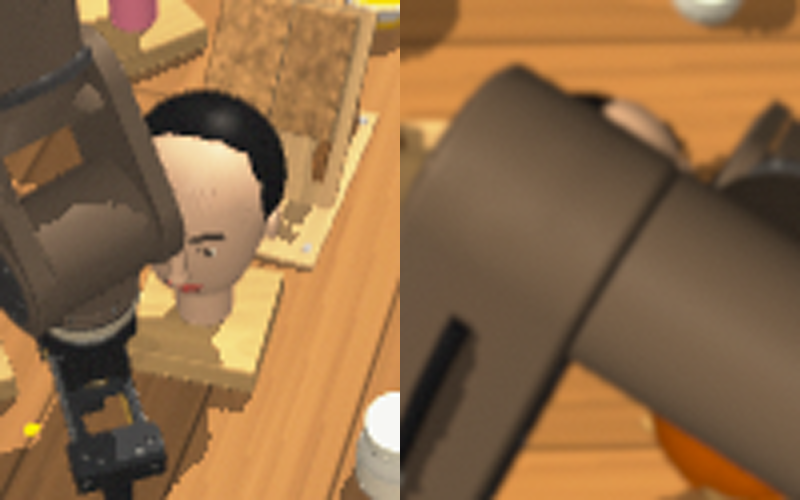

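The view is clear: block top right-front corner at (245,375), right-back at (283,272), front edge running left to (140,348).

Run:
```python
from h import *
S=lambda a,b:((a+.5)/4-.5+255,(b+.5)/4-.5+140)
RB=ray("side",S(283,272),30);RF=ray("side",S(245,374),30);m=ray("side",S(140,348),30);RFb=ray("side",S(243,391),0)
print(RB,RF,m,RFb,np.linalg.norm(RB-RF))
print("heading side",np.degrees(np.arctan2(*(RB-RF)[[1,0]])),"front",np.degrees(np.arctan2(*(m-RF)[[1,0]]))-90)
```

```text
[561.21880222  -8.78303377  30.        ] [ 563.4287056  -129.45594231   30.        ] [ 468.12288342 -129.52781759   30.        ] [ 560.17906115 -125.66707663    0.        ] 120.69314200943785
heading side 91.04915002388213 front -269.9567901615459
```

Block heading is about 90.5° (the rest is about 88°), laterally centred, with about 35 mm still to go. Now the near corner.

Run:
```python
from h import *
plan([(463,-200,6,0.45,4)],3)
```

```text
[0.017, -0.05, -0.001, 0.025, 0.015, -0.051, -0.001, 0.025, 0.013, -0.052, -0.002, 0.025, 0.011, -0.052, -0.001, 0.025]
end [ 463. -200.    6.] 0.451
```

move_arm(moves=[0.017,-0.05,-0.001,0.025,0.015,-0.051,-0.001,0.025,0.013,-0.052,-0.002,0.025,0.011,-0.052,-0.001,0.025,0.014,-0.03,0,0,0.014,-0.03,0,0,0.014,-0.03,0,0])

```text
t: 9.72
eef_pos: [464.2, -186.3, 6.4]
tcp_rot: [3.141, 0.0, 0.455]
ft_force: [-3.2, -4.8, 0.1]
opening: 1.0
grip_force: 2.1
```

move_arm(moves=[0.02,-0.0265,0,0,0.02,-0.0265,0,0,0.02,-0.0265,0,0])

```text
t: 10.1
eef_pos: [466.8, -171.6, 6.4]
tcp_rot: [-3.141, 0.001, 0.455]
ft_force: [-3.4, -5.1, 0.9]
opening: 0.998
grip_force: 2.5
```

```bash
python3 -c "
from h import *
wr()"
```

```text
t 10.1 F ntz -5.3 3.0 0.9 M ntz -470.0 -1036.0 260.0 grip 2.4963360093533993 [ 466.8 -171.6    6.4]
```

move_arm(moves=[0.02,-0.0265,0,0,0.02,-0.0265,0,0,0.02,-0.0265,0,0])

```text
t: 10.48
eef_pos: [469.6, -156.9, 6.4]
tcp_rot: [-3.141, 0.001, 0.455]
ft_force: [-3.3, -4.3, 1.4]
opening: 1.0
grip_force: 2.5
```

```bash
python3 -c "
from h import *
wr()
# block corners on side view visibility: side image saved for numeric look
a=viewer.read_camera('side')[:,:,::-1];cv2.imwrite('pics/s4.png',a)
a=cv2.resize(a[140:265,255:355],None,fx=4,fy=4,interpolation=cv2.INTER_CUBIC)
# sample edge: scan right of block along rows for light wood -> bench transition
hsv=cv2.cvtColor(a,cv2.COLOR_BGR2HSV)
for y,x in((300,250),(300,300),(372,200),(372,300)): print(y,x,a[y,x],hsv[y,x])
"
```

```text
t 10.475 F ntz -4.9 2.4 1.4 M ntz -428.0 -1058.0 243.0 grip 2.519779186695814 [ 469.6 -156.9    6.4]
300 250 [ 92 117 151] [ 13 100 151]
300 300 [ 67 105 136] [ 17 129 136]
372 200 [ 51  81 116] [ 14 143 116]
372 300 [ 86 150 218] [ 15 154 218]
```

move_arm(moves=[0.012,-0.016,0,0,0.012,-0.016,0,0])

```text
t: 10.78
eef_pos: [470.7, -151.1, 6.4]
tcp_rot: [-3.141, 0.001, 0.454]
ft_force: [-3.9, -5.2, 0.4]
opening: 1.0
grip_force: 2.5
```

Run:
```python
from h import *
wr()
# retreat, turn to far-front config yaw 2.69
plan([(465,-215,10,0.455,2),(470,-265,15,0.6,2)],3)
s=(470,-265,15,0.6)
plan([(500,-265,12,1.9,8),(528,-225,6,2.69,5)],3,s)
```

```text
t 10.775 F ntz -5.8 3.0 0.4 M ntz -451.0 -1103.0 235.0 grip 2.51498993486166 [ 470.7 -151.1    6.4]
[-0.111, 0.183, -0.012, 0.0, -0.11, 0.183, -0.012, 0.0, -0.058, 0.157, -0.017, -0.046, -0.07, 0.152, -0.017, -0.047]
end [ 469.9 -265.    15.1] 0.6
[0.021, 0.014, 0.002, -0.103, 0.018, 0.017, 0.003, -0.104, 0.015, 0.02, 0.002, -0.103, 0.012, 0.022, 0.003, -0.104, 0.008, 0.024, 0.002, -0.103, 0.004, 0.025, 0.003, -0.104, -0.001, 0.025, 0.002, -0.103, -0.004, 0.024, 0.003, -0.104, 0.038, 0.053, 0.008, -0.101, 0.03, 0.058, 0.008, -0.1]
[0.02, 0.062, 0.008, -0.101, 0.01, 0.064, 0.008, -0.1, 0.0, 0.065, 0.008, -0.101]
end [ 528. -225.    6.] 2.691
```

move_arm(moves=[-0.111,0.183,-0.012,0.0,-0.11,0.183,-0.012,0.0,-0.058,0.157,-0.017,-0.046,-0.07,0.152,-0.017,-0.047])

```text
t: 11.28
eef_pos: [470.1, -265.8, 15.2]
tcp_rot: [-3.142, -0.0, 0.602]
ft_force: [0.4, 0.7, 0.5]
opening: 0.996
grip_force: 0.0
```

move_arm(moves=[0.021,0.014,0.002,-0.103,0.018,0.017,0.003,-0.104,0.015,0.02,0.002,-0.103,0.012,0.022,0.003,-0.104,0.008,0.024,0.002,-0.103,0.004,0.025,0.003,-0.104,-0.001,0.025,0.002,-0.103,-0.004,0.024,0.003,-0.104,0.038,0.053,0.008,-0.101,0.03,0.058,0.008,-0.1])

```text
t: 12.52
eef_pos: [511.5, -248.7, 9.6]
tcp_rot: [3.141, -0.0, 2.221]
ft_force: [-0.2, 0.2, 0.3]
opening: 0.998
grip_force: 0.0
```

move_arm(moves=[0.02,0.062,0.008,-0.101,0.01,0.064,0.008,-0.1,0.0,0.065,0.008,-0.101])

```text
t: 12.9
eef_pos: [528.4, -224.6, 6.0]
tcp_rot: [3.141, -0.0, 2.696]
ft_force: [0.2, -0.8, 0.1]
opening: 1.0
grip_force: 0.0
```

Run:
```python
from h import *
wr();print(monitor.state()["tcp_rot"])
a=viewer.read_camera("side")[:,:,::-1];b=viewer.read_camera("top")[:,:,::-1]
a=cv2.resize(a[125:250,255:355],None,fx=4,fy=4,interpolation=cv2.INTER_CUBIC);b=cv2.resize(b[160:285,250:350],None,fx=4,fy=4,interpolation=cv2.INTER_CUBIC)
cv2.imwrite("pics/c5.png",np.hstack([a,b]))
plan([(528,-185,6,2.69,6)],3)
```

```text
t 12.9 F ntz -0.5 -0.6 0.1 M ntz 3.0 -40.0 49.0 grip 0.0 [ 528.4 -224.6    6. ]
[ 3.14132571e+00 -3.12030655e-05  2.69570486e+00]
[0.019, 0.039, 0.0, 0.0, 0.02, 0.039, 0.0, 0.0, 0.019, 0.039, 0.0, 0.0, 0.02, 0.039, 0.0, 0.001, 0.019, 0.039, 0.0, 0.0, 0.02, 0.039, 0.0, 0.001]
end [ 527.9 -185.     6. ] 2.69
```

View pics/c5.png

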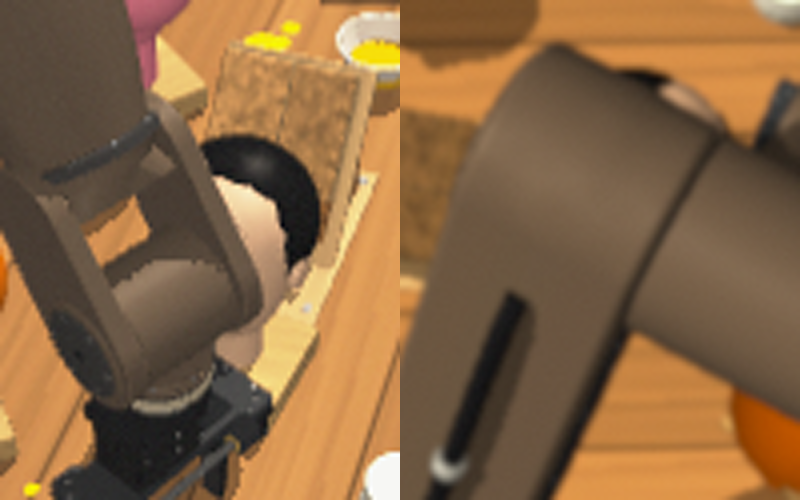

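The block's right-back top corner is at (319,337), right beside the plate's corner at (308,315). The right edge runs down to (278,397).

Run:
```python
from h import *
S=lambda a,b:((a+.5)/4-.5+255,(b+.5)/4-.5+125)
RB=ray("side",S(319,337),30);e=ray("side",S(278,397),30);b=ray("side",S(319,354),0)
print(RB,e,b,"heading",np.degrees(np.arctan2(*(RB-e)[[1,0]])))
```

```text
[593.8947326   -4.95497272  30.        ] [578.60919163 -82.34101953  30.        ] [593.18070033   0.69105522   0.        ] heading 78.82658342103444
```

The near push also carried the block about 34 mm in +x. A mirrored far push should bring it back, so I'll start it from the same relative geometry.

Run:
```python
from h import *
plan([(538,-188,7,2.5,5)],3)
```

```text
[0.01, 0.049, -0.001, 0.025, 0.011, 0.049, -0.001, 0.024, 0.013, 0.048, -0.002, 0.025, 0.015, 0.048, -0.001, 0.024, 0.018, 0.047, -0.002, 0.025]
end [ 538.  -187.9    7. ] 2.5
```

move_arm(moves=[0.01,0.049,-0.001,0.025,0.011,0.049,-0.001,0.024,0.013,0.048,-0.002,0.025,0.015,0.048,-0.001,0.024,0.018,0.047,-0.002,0.025,0.02,0.027,0,0,0.02,0.027,0,0])

```text
t: 13.88
eef_pos: [537.7, -178.5, 7.2]
tcp_rot: [3.141, -0.0, 2.496]
ft_force: [-1.3, 0.2, -0.3]
opening: 0.999
grip_force: 0.0
```

move_arm(moves=[0.024,0.023,0,0,0.024,0.023,0,0,0.024,0.023,0,0])

```text
t: 14.25
eef_pos: [536.1, -164.1, 7.5]
tcp_rot: [3.141, 0.002, 2.495]
ft_force: [3.5, -4.3, 0.9]
opening: 0.999
grip_force: 0.0
```

```bash
python3 -c "
from h import *
wr()"
```

```text
t 14.25 F ntz -5.4 -1.3 0.9 M ntz 48.0 -377.0 -440.0 grip 0.0 [ 536.1 -164.1    7.5]
```

Here the moment says the body corner touched the jaw and the finger missed the block. I'll back off and re-measure the block with an automatic edge fit.

Run:
```python
from h import *
plan([(525,-215,9,2.495,2),(450,-275,12,2.495,3)],3)
```

```text
[-0.072, -0.158, -0.005, 0.0, -0.073, -0.158, -0.005, 0.0, 0.053, -0.207, -0.007, 0.0, 0.053, -0.207, -0.007, 0.0, 0.052, -0.206, -0.006, 0.0]
end [ 450. -275.   12.] 2.495
```

move_arm(moves=[-0.072,-0.158,-0.005,0.0,-0.073,-0.158,-0.005,0.0,0.053,-0.207,-0.007,0.0,0.053,-0.207,-0.007,0.0,0.052,-0.206,-0.006,0.0])

```text
t: 14.88
eef_pos: [448.5, -275.1, 11.7]
tcp_rot: [3.142, -0.0, 2.497]
ft_force: [0.5, -0.8, -0.1]
opening: 1.001
grip_force: 0.0
```

```bash
cat > fit.py <<'E'
from h import *
from scipy.optimize import differential_evolution
def corners(x,y,th):  # heel xy, heading rad
    X=np.array([np.cos(th),np.sin(th)]);Y=np.array([-X[1],X[0]]);h=np.array([x,y])
    return dict(RB=h-60*Y,LB=h+60*Y,RF=h-120*X-60*Y,LF=h-120*X+60*Y)
def fit(img,prior,span,fn=(0.0,0.5)):
    g=cv2.cvtColor(img,cv2.COLOR_BGR2LAB).astype(float)
    g=cv2.GaussianBlur(g,(0,0),0.8)
    def score(v):
        c=corners(*v);tot=0
        # (a,za,b,zb,weight,range)
        for a,za,b,zb,w,(u0,u1) in [("RB",30,"RF",30,2,(0.02,.98)),("RF",0,"RB",0,1.5,(0.02,.98)),("RF",30,"LF",30,1,fn),("RF",0,"LF",0,1,fn),("RF",0,"RF",30,.5,(0,1))]:
            A=np.r_[c[a],za];B=np.r_[c[b],zb];u=np.linspace(u0,u1,40)[:,None];q=proj("side",A+(B-A)*u)
            d=q[-1]-q[0];nn=np.array([-d[1],d[0]])/np.hypot(*d)
            s=[cv2.remap(g.astype(np.float32),(q+k*1.2*nn)[None].astype(np.float32),None,cv2.INTER_LINEAR)[0] for k in(-1,1)]
            tot-=w*np.minimum(np.linalg.norm(s[1]-s[0],axis=1),60).mean()
        return tot
    r=differential_evolution(score,[(p-s,p+s) for p,s in zip(prior,span)],seed=1,maxiter=60,popsize=20,tol=1e-6)
    return r.x,r.fun
if __name__=="__main__":
    a=cv2.imread("pics/side0.png");v,f=fit(a,(505,-25,np.radians(83)),(20,20,.2),(0,1));print("side0",v[:2],np.degrees(v[2]),f)
    b=viewer.read_camera("side")[:,:,::-1].copy();cv2.imwrite("pics/s6.png",b)
    v,f=fit(b,(525,10,np.radians(82)),(35,25,.3));print("now",v[:2],np.degrees(v[2]),f,{k:w.round() for k,w in corners(*v).items()})
    q=proj("side",[np.r_[w,z] for z in(0,30) for w in [corners(*v)[k] for k in("RB","RF","LF","LB")]])
    o=cv2.resize(b[110:260,250:400],None,fx=4,fy=4,interpolation=cv2.INTER_CUBIC);o2=o.copy()
    for k in (0,4): cv2.polylines(o,[((q[k:k+4]-[250,110]+.5)*4).astype(int)],True,(0,255,0),1)
    cv2.imwrite("pics/c7.png",o)
E
python3 fit.py
```

```text
Traceback (most recent call last):
  File "fit.py", line 21, in <module>
    a=cv2.imread("pics/side0.png");v,f=fit(a,(505,-25,np.radians(83)),(20,20,.2),(0,1));print("side0",v[:2],np.degrees(v[2]),f)
                                       ~~~^^^^^^^^^^^^^^^^^^^^^^^^^^^^^^^^^^^^^^^^^^^^^
  File "fit.py", line 18, in fit
    r=differential_evolution(score,[(p-s,p+s) for p,s in zip(prior,span)],seed=1,maxiter=60,popsize=20,tol=1e-6)
  File "fit.py", line 13, in score
    A=np.r_[c[a],za];B=np.r_[c[b],zb];u=np.linspace(u0,u1,40)[:,None];q=proj("side",A+(B-A)*u)
                                                                        ~~~~^^^^^^^^^^^^^^^^^^
  File "h.py", line 7, in proj
    i=viewer.camera_info(n);T=i["camera_from_world"]
ValueError: time passes only in moves, steps and waits
```

```bash
python3 - <<'E'
s=open('h.py').read()
s=s.replace('i=viewer.camera_info(n)','i=cinfo(n)').replace('import cv2,numpy as np','import cv2,numpy as np,functools\ncinfo=functools.lru_cache(None)(lambda n:viewer.camera_info(n))')
open('h.py','w').write(s)
E
time python3 fit.py
```

```text
side0 [502.6304376  -25.82875514] 83.01000689075006 -221.18289184570312
now [531.20929167  14.90879003] 82.63958370896893 -226.46923828125 {'RB': array([591.,   7.]), 'LB': array([472.,  23.]), 'RF': array([ 575., -112.]), 'LF': array([456., -96.])}
real	0m11.794s
user	0m11.910s
sys	0m0.075s
```

The fit reproduces the start pose and gives heel (531,15), heading 82.6°, so it needs about −30 mm in x, +12 mm in y and +6°. Next I'll push the far front corner edge diagonally with the finger's flat, further outboard so the body clears the cheek.

Run:
```python
from h import *
plan([(567,-235,9,2.5,3),(567,-173,7,2.5,2)],3)
```

```text
[-0.159, 0.235, 0.006, -0.001, -0.159, 0.235, 0.006, -0.001, -0.159, 0.235, 0.006, -0.001, 0.124, 0.166, 0.007, 0.0, 0.124, 0.166, 0.006, 0.0]
end [ 567.  -172.9    7. ] 2.5
```

move_arm(moves=[-0.159,0.235,0.006,0,-0.159,0.235,0.006,0,-0.159,0.235,0.006,0,0.124,0.166,0.007,0.0,0.124,0.166,0.006,0.0,0.06,0,0,0,0.04,0,0,0])

```text
t: 15.8
eef_pos: [558.0, -162.1, 7.1]
tcp_rot: [3.142, -0.0, 2.497]
ft_force: [0.3, 0.2, 0.1]
opening: 1.003
grip_force: 0.0
```

move_arm(moves=[0.033,0,0,0,0.033,0,0,0,0.033,0,0,0])

```text
t: 16.18
eef_pos: [547.3, -154.2, 7.3]
tcp_rot: [3.141, 0.003, 2.495]
ft_force: [9.8, -15.4, -1.3]
opening: 1.002
grip_force: 8.6
```

```bash
python3 -c "
from h import *
wr()"
```

```text
t 16.175 F ntz -17.1 -6.4 -1.3 M ntz 1056.0 -3123.0 -798.0 grip 8.647333290427923 [ 547.3 -154.2    7.3]
```

```bash
cat > now.py <<'E'
from fit import *
import sys
b=viewer.read_camera("side")[:,:,::-1].copy()
x,y,d=map(float,sys.argv[1:4]);v,f=fit(b,(x,y,np.radians(d)),(22,18,.2),(0,float(sys.argv[4])))
print("heel",v[:2].round(1),"head",np.degrees(v[2]).round(1),f.round(),{k:w.round().tolist() for k,w in corners(*v).items()})
R=np.radians(88.2);X=np.array([np.cos(R),np.sin(R)]);Y=np.array([-X[1],X[0]]);d=v[:2]-[500.5,27];print("rest xy",d@X,d@Y);wr()
E
python3 now.py 520 20 83 0.0
```

```text
heel [542.   2.] head 83.1 -156.0 {'RB': [602.0, -5.0], 'LB': [482.0, 9.0], 'RF': [587.0, -124.0], 'LF': [468.0, -110.0]}
rest xy -23.672738879945715 -42.25421569824584
t 16.225 F ntz -9.1 -2.1 -2.5 M ntz 601.0 -1503.0 -396.0 grip 3.968713888898492 [ 547.5 -154.3    7.4]fit.py:14: RuntimeWarning: invalid value encountered in divide
  d=q[-1]-q[0];nn=np.array([-d[1],d[0]])/np.hypot(*d)
```

move_arm(moves=[0.025,-0.01,0,0,0.025,-0.01,0,0,0.025,-0.01,0,0])

```text
t: 16.6
eef_pos: [542.3, -155.6, 9.5]
tcp_rot: [3.137, 0.02, 2.492]
ft_force: [11.1, -6.7, 3.4]
opening: 0.998
grip_force: 1.9
```

Run:
```python
from h import *
wr()
plan([(565,-205,9,2.5,2),(450,-275,12,2.5,3)],3)
```

```text
t 16.6 F ntz -12.9 1.4 3.4 M ntz -20.0 -1056.0 -252.0 grip 1.945057287812233 [ 542.3 -155.6    9.5]
[-0.16, -0.085, 0.002, -0.002, -0.159, -0.086, 0.002, -0.003, 0.112, -0.278, -0.007, 0.0, 0.111, -0.277, -0.007, 0.0, 0.112, -0.278, -0.006, 0.0]
end [ 449.9 -275.    11.9] 2.5
```

move_arm(moves=[-0.16,-0.085,0.002,-0.002,-0.159,-0.086,0.002,-0.003,0.112,-0.278,-0.007,0.0,0.111,-0.277,-0.007,0.0,0.112,-0.278,-0.006,0.0])

```text
t: 17.23
eef_pos: [441.3, -270.0, 9.3]
tcp_rot: [3.141, -0.001, 2.505]
ft_force: [-0.0, -0.6, -1.3]
opening: 0.999
grip_force: 0.0
```

```bash
python3 now.py 522 20 84 0.5
```

```text
heel [525.4  19. ] head 80.0 -229.0 {'RB': [585.0, 9.0], 'LB': [466.0, 29.0], 'RF': [564.0, -110.0], 'LF': [445.0, -89.0]}
rest xy -7.249437515804641 -25.17253923784286
t 17.275 F ntz -0.1 -2.4 -0.0 M ntz 110.0 -33.0 30.0 grip 0.0 [ 437.7 -271.4    9.3]
```

The fit is good: heading 80°, near-back corner touching the plate. Now the far-front push will turn it flush, dragging it inward as it goes.

Run:
```python
from h import *
print(monitor.state()["eef_pos"])
plan([(530,-235,9,2.47,3),(535,-178,7,2.443,3)],3)
```

```text
[ 437.6549692  -271.37736372    9.27573515]
[-0.117, 0.187, 0.001, 0.007, -0.114, 0.189, 0.0, 0.007, -0.113, 0.189, 0.001, 0.007, 0.07, 0.106, 0.004, 0.006, 0.071, 0.106, 0.005, 0.006, 0.073, 0.105, 0.004, 0.005]
end [ 535.  -177.9    7. ] 2.443
```

move_arm(moves=[-0.117,0.187,0.001,0.007,-0.114,0.189,0.0,0.007,-0.113,0.189,0.001,0.007,0.07,0.106,0.004,0.006,0.071,0.106,0.005,0.006,0.073,0.105,0.004,0.005])

```text
t: 18.02
eef_pos: [539.7, -175.3, 7.0]
tcp_rot: [-3.141, -0.001, 2.444]
ft_force: [-0.4, 0.3, 0.7]
opening: 0.994
grip_force: 0.0
```

move_arm(moves=[0.0215,0.0255,0,0,0.0215,0.0255,0,0,0.0215,0.0255,0,0])

```text
t: 18.4
eef_pos: [540.1, -161.4, 7.2]
tcp_rot: [3.142, -0.0, 2.444]
ft_force: [0.3, 0.5, -0.5]
opening: 0.998
grip_force: 0.0
```

```bash
python3 -c "
from h import *
wr()"
```

```text
t 18.4 F ntz 0.1 0.5 -0.5 M ntz 23.0 7.0 -50.0 grip 0.0 [ 540.1 -161.4    7.2]
```

move_arm(moves=[0.028,-0.049,0,0,0.02,0.02,0,0,0.02,0.02,0,0,0.023,0.013,0,0])

```text
t: 18.9
eef_pos: [532.8, -153.9, 8.0]
tcp_rot: [3.14, 0.007, 2.442]
ft_force: [11.2, -14.5, 2.8]
opening: 1.002
grip_force: 5.4
```

```bash
python3 -c "
from h import *
wr()"
```

```text
t 18.9 F ntz -17.9 -3.8 2.8 M ntz 610.0 -2589.0 -1011.0 grip 5.406477786891628 [ 532.8 -153.9    8. ]
```

Jammed: the force line runs through the plate contact. I'll switch to the outside configuration that worked at the start, where the finger pushes more squarely.

Run:
```python
from h import *
plan([(545,-200,50,2.44,2),(606,-150,100,2.15,3),(606,-122,90,2.15,1),(606,-120,8,2.15,3)],3)
```

```text
[-0.13, -0.092, -0.14, 0.001, -0.13, -0.091, -0.14, 0.001, -0.032, 0.172, -0.111, 0.061, -0.015, 0.175, -0.111, 0.062, 0.002, 0.175, -0.111, 0.061, 0.156, 0.103, 0.066, 0.0, 0.004, 0.002, 0.182, 0.0, 0.004, 0.003, 0.182, 0.0, 0.003, 0.002, 0.183, 0.0]
end [ 606. -120.    8.] 2.15
```

move_arm(moves=[-0.13,-0.092,-0.14,0.001,-0.13,-0.091,-0.14,0.001,-0.032,0.172,-0.111,0.061,-0.015,0.175,-0.111,0.062,0.002,0.175,-0.111,0.061,0.156,0.103,0.066,0.0,0.004,0.002,0.182,0.0,0.004,0.003,0.182,0.0,0.003,0.002,0.183,0.0])

```text
t: 20.02
eef_pos: [603.1, -117.8, 6.4]
tcp_rot: [3.141, -0.0, 2.152]
ft_force: [-0.1, -1.1, 0.1]
opening: 0.999
grip_force: 0.0
```

```bash
python3 -c "
from h import *
wr();print(monitor.state()['tcp_rot'])"; python3 now.py 524 19 81 0.25
```

```text
t 20.025 F ntz -0.9 -0.7 0.1 M ntz 14.0 -59.0 -26.0 grip 0.0 [ 603.1 -117.8    6.4]
[ 3.14144485e+00 -2.91203829e-05  2.15245965e+00]
heel [539.5  37. ] head 92.3 -218.0 {'RB': [599.0, 39.0], 'LB': [480.0, 35.0], 'RF': [604.0, -81.0], 'LF': [484.0, -85.0]}
rest xy 11.21069738062426 -38.65981150525785
t 20.075 F ntz 1.4 -2.6 -2.3 M ntz 93.0 -16.0 -12.0 grip 0.0 [ 601.6 -117.4    3.1]
```

move_arm(moves=[0.0,0.0,0,0,0.02,0.03,-0.01,0,0.028,0.018,0,0,0.028,0.018,0,0])

```text
t: 20.58
eef_pos: [605.5, -102.6, 9.4]
tcp_rot: [3.141, 0.001, 2.153]
ft_force: [0.2, -0.2, -0.4]
opening: 0.996
grip_force: 0.0
```

```bash
python3 -c "
from h import *
wr()"
```

```text
t 20.575 F ntz -0.3 0.1 -0.4 M ntz 46.0 -22.0 30.0 grip 0.0 [ 605.5 -102.6    9.4]
```

move_arm(moves=[0.028,0.018,0,0,0.028,0.018,0,0,0.022,0.014,0,0,0.022,0.014,0,0])

```text
t: 21.08
eef_pos: [605.6, -85.4, 9.0]
tcp_rot: [3.141, 0.001, 2.153]
ft_force: [4.0, -5.6, 3.8]
opening: 0.999
grip_force: 0.8
```

```bash
python3 -c "
from h import *
wr()"
```

```text
t 21.075 F ntz -6.9 0.3 3.8 M ntz 219.0 -370.0 313.0 grip 0.7857924375025505 [605.6 -85.4   9. ]
```

move_arm(moves=[0.022,0.014,0,0,0.022,0.014,0,0])

```text
t: 21.32
eef_pos: [605.8, -77.8, 9.1]
tcp_rot: [3.14, 0.002, 2.153]
ft_force: [4.7, -6.4, 3.5]
opening: 0.998
grip_force: 1.4
```

move_arm(moves=[0.017,0.011,0,0,0.011,0.007,0,0])

```text
t: 21.58
eef_pos: [606.8, -75.6, 10.0]
tcp_rot: [3.141, 0.006, 2.156]
ft_force: [5.1, -33.0, 8.9]
opening: 1.002
grip_force: 13.1
```

```bash
python3 -c "
from h import *
wr()"; python3 now.py 524 24 86 0.25
```

```text
t 21.575 F ntz -30.3 -14.0 8.9 M ntz 3713.0 -3646.0 1396.0 grip 13.073970832047053 [606.8 -75.6  10. ]
heel [536.2  28.1] head 78.2 -201.0 {'RB': [595.0, 16.0], 'LB': [477.0, 40.0], 'RF': [570.0, -102.0], 'LF': [453.0, -77.0]}
rest xy 2.2233924353944636 -35.640631019223584
t 21.625 F ntz -25.3 -10.4 6.3 M ntz 2961.0 -3013.0 1220.0 grip 10.761281068262178 [606.7 -75.7  10. ]
```

A 33 N stop with the finger face at y≈−93.5 means the block is flush. I'll retract, close the fingers and check with the fit.

Run:
```python
from h import *
plan([(606,-120,12,2.153,2),(606,-140,100,2.153,2),(470,-270,195,1.6,5)],3)
```

```text
[-0.122, -0.084, -0.007, 0.001, -0.122, -0.083, -0.006, 0.001, -0.056, -0.037, -0.294, 0.0, -0.055, -0.036, -0.293, 0.0, -0.045, -0.247, -0.127, 0.07, -0.072, -0.24, -0.127, 0.07, -0.098, -0.231, -0.126, 0.071, -0.123, -0.219, -0.127, 0.07, -0.146, -0.204, -0.126, 0.071]
end [ 470.  -270.   194.9] 1.6
```

move_arm(moves=[-0.122,-0.084,-0.007,0.001,-0.122,-0.083,-0.006,0.001,-0.056,-0.037,-0.294,0.0,-0.055,-0.036,-0.293,0.0,-0.045,-0.247,-0.127,0.07,-0.072,-0.24,-0.127,0.07,-0.098,-0.231,-0.126,0.071,-0.123,-0.219,-0.127,0.07,-0.146,-0.204,-0.126,0.071,0,0,0,0], claw=0)

```text
t: 22.88
eef_pos: [466.1, -268.2, 194.7]
tcp_rot: [3.14, 0.001, 1.592]
ft_force: [-0.2, -0.4, -0.5]
opening: 0.023
grip_force: 0.0
```

```bash
python3 now.py 520 24 86 0.5
python3 - <<'E'
from fit import *
b=viewer.read_camera("side")[:,:,::-1].copy();cv2.imwrite("pics/s9.png",b)
for k in (0.2,.5):
  v,f=fit(b,(518,24,np.radians(88)),(22,10,.1),(0,k));print(v,np.degrees(v[2]),f)
q=proj("side",[np.r_[w,z] for z in(0,30) for w in [corners(*v)[k] for k in("RB","RF","LF","LB")]])
o=cv2.resize(b[110:250,250:400],None,fx=5,fy=4,interpolation=cv2.INTER_CUBIC)
o2=o.copy()
for k in (0,4): cv2.polylines(o2,[((q[k:k+4]-[250,110]+.5)*[5,4]).astype(int)],True,(0,255,0),1)
cv2.imwrite("pics/c9.png",np.hstack([o[:,:400],o2[:,:400]]))
E
```

```text
heel [523.5  27.9] head 87.2 -219.0 {'RB': [583.0, 25.0], 'LB': [464.0, 31.0], 'RF': [578.0, -95.0], 'LF': [458.0, -89.0]}
rest xy 1.6700365756659055 -22.94792271907074
t 22.925 F ntz 0.6 -0.2 0.8 M ntz 70.0 -104.0 4.0 grip 0.0 [ 466.7 -267.2  193.9]
[523.69948601  29.05522563   1.51921524] 87.04462138674975 -237.47784423828125
[523.4914711   27.94946756   1.52167881] 87.1857738145786 -219.2731475830078
```

View pics/c9.png

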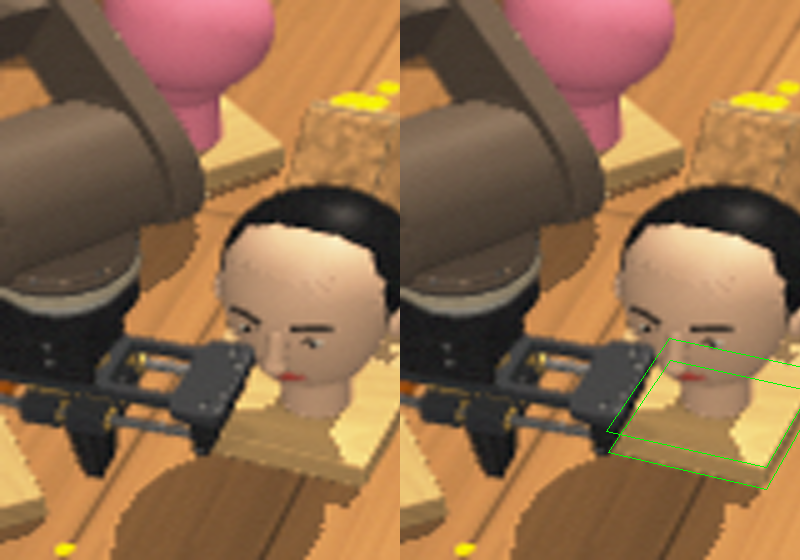

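The block is flush, upright and square (87.1° against 88.2°), but 23 mm off sideways, inside the limit but close. The rear far corner has no jaw above it, so I can push the block sideways along the plate there with the back of an open finger to centre it.

Run:
```python
from h import *
plan([(655,-190,195,1.56,5),(667,14,195,1.56,5)],3)
plan([(667,14,12,1.56,5)],3,(667,14,195,1.56))
```

```text
[0.096, 0.253, -0.002, 0.005, 0.098, 0.252, -0.002, 0.004, 0.099, 0.252, -0.002, 0.005, 0.101, 0.251, -0.002, 0.004, 0.103, 0.25, -0.003, 0.005, 0.272, 0.013, 0.0, 0.0, 0.272, 0.013, 0.0, 0.0, 0.272, 0.013, 0.0, 0.0, 0.272, 0.013, 0.0, 0.0, 0.272, 0.013, 0.0, 0.0]
end [666.9  13.9 195. ] 1.56
[0.0, 0.0, 0.244, 0.0, 0.0, 0.0, 0.244, 0.0, 0.0, 0.0, 0.244, 0.0, 0.0, 0.0, 0.244, 0.0, 0.0, 0.0, 0.244, 0.0]
end [667.  14.  12.] 1.56
```

move_arm(moves=[0.096,0.253,-0.002,0.005,0.098,0.252,-0.002,0.004,0.099,0.252,-0.002,0.005,0.101,0.251,-0.002,0.004,0.103,0.25,-0.003,0.005,0.272,0.013,0.0,0.0,0.272,0.013,0.0,0.0,0.272,0.013,0.0,0.0,0.272,0.013,0.0,0.0,0.272,0.013,0.0,0.0], claw=95)

```text
t: 24.22
eef_pos: [667.0, 16.8, 194.0]
tcp_rot: [-3.14, -0.001, 1.563]
ft_force: [0.8, -0.5, -0.3]
opening: 0.979
grip_force: 0.0
```

move_arm(moves=[0.0,0.0,0.1,0.0,0.0,0.0,0.28,0.0,0.0,0.0,0.28,0.0,0.0,0.0,0.28,0.0,0.0,0.0,0.28,0.0,0,0,0,0])

```text
t: 24.98
eef_pos: [665.0, 14.2, 8.3]
tcp_rot: [-3.134, -0.001, 1.561]
ft_force: [0.3, 0.6, 0.9]
opening: 0.997
grip_force: 0.0
```

move_arm(moves=[0,-0.033,-0.01,0,0,-0.033,-0.01,0,0,-0.033,0,0,0,-0.033,0,0,0,-0.033,0,0,0,-0.03,0,0])

```text
t: 25.72
eef_pos: [637.7, 14.7, 15.5]
tcp_rot: [3.141, -0.0, 1.56]
ft_force: [2.9, 1.6, 1.3]
opening: 0.996
grip_force: 0.0
```

```bash
python3 -c "
from h import *
wr()"
```

```text
t 25.725 F ntz 1.7 2.9 1.3 M ntz -74.0 29.0 -81.0 grip 0.0 [637.7  14.7  15.5]
```

The contact is too high: the body end is resting on the back of the head. I'll yaw the tool diagonally at the rear corner and go lower so only the finger touches.

Run:
```python
from h import *
plan([(668,25,12,1.62,1),(668,40,10,2.1,4),(650,49,9,2.29,2),(634,49,9,2.29,3)],3)
```

```text
[0.071, 0.201, 0.023, -0.038, 0.025, 0.001, 0.003, -0.076, 0.024, 0.004, 0.003, -0.077, 0.024, 0.008, 0.004, -0.076, 0.023, 0.01, 0.003, -0.077, 0.056, -0.037, 0.004, -0.06, 0.06, -0.031, 0.003, -0.061, 0.023, -0.027, 0.0, 0.0, 0.023, -0.027, 0.0, 0.0, 0.024, -0.026, 0.0, 0.0]
end [634.  49.   9.] 2.291
```

move_arm(moves=[0.071,0.201,0.023,-0.038,0.025,0.001,0.003,-0.076,0.024,0.004,0.003,-0.077,0.024,0.008,0.004,-0.076,0.023,0.01,0.003,-0.077,0.056,-0.037,0.004,-0.06,0.06,-0.031,0.003,-0.061,0.023,-0.027,0.0,0.0,0.023,-0.027,0.0,0.0,0.024,-0.026,0.0,0.0])

```text
t: 26.98
eef_pos: [634.3, 48.9, 8.8]
tcp_rot: [3.141, 0.0, 2.289]
ft_force: [2.9, 1.9, -2.2]
opening: 1.002
grip_force: 0.0
```

move_arm(moves=[0.019,-0.023,0,0,0.019,-0.023,0,0])

```text
t: 27.22
eef_pos: [625.6, 48.6, 9.0]
tcp_rot: [3.141, 0.001, 2.291]
ft_force: [4.4, 2.0, -1.8]
opening: 1.0
grip_force: 1.0
```

```bash
python3 -c "
from h import *
wr()"; python3 now.py 518 26 87 0.9
```

```text
t 27.225 F ntz -1.4 4.6 -1.8 M ntz -628.0 -285.0 59.0 grip 0.9797374496065459 [625.6  48.6   9. ]
heel [507.1  31.2] head 92.8 -135.0 {'RB': [567.0, 34.0], 'LB': [447.0, 28.0], 'RF': [573.0, -86.0], 'LF': [453.0, -92.0]}
rest xy 4.372099205317638 -6.475360253738789
t 27.275 F ntz -1.7 2.7 -1.4 M ntz -495.0 -264.0 69.0 grip 0.8368381044283524 [625.   48.6   9. ]
```

move_arm(moves=[0.019,-0.023,0,0,0.019,-0.023,0,0,0,0,0,0])

```text
t: 27.65
eef_pos: [615.8, 48.4, 8.7]
tcp_rot: [-3.141, -0.001, 2.291]
ft_force: [1.8, 0.7, -3.5]
opening: 0.998
grip_force: 0.3
```

Run:
```python
from h import *
wr()
# retreat outward, up, around to front of forehead
plan([(665,60,30,2.29,1),(675,20,150,2.1,3),(660,-150,200,1.75,4),(560,-235,200,1.57,3)],3)
```

```text
t 27.65 F ntz -0.6 1.8 -3.5 M ntz -449.0 -195.0 12.0 grip 0.25079684847924 [615.8  48.4   8.7]
[-0.158, 0.298, -0.142, 0.0, -0.081, -0.042, -0.267, 0.04, -0.084, -0.037, -0.267, 0.041, -0.087, -0.031, -0.266, 0.04, -0.232, -0.165, -0.083, 0.056, -0.245, -0.144, -0.083, 0.056, -0.257, -0.121, -0.084, 0.056, -0.267, -0.099, -0.083, 0.055, -0.146, -0.252, 0.0, 0.038, -0.161, -0.243, 0.0, 0.038]
[-0.175, -0.234, 0.0, 0.039]
end [ 559.9 -235.   199.9] 1.57
```

move_arm(moves=[-0.158,0.298,-0.142,0.0,-0.081,-0.042,-0.267,0.04,-0.084,-0.037,-0.267,0.041,-0.087,-0.031,-0.266,0.04,-0.232,-0.165,-0.083,0.056,-0.245,-0.144,-0.083,0.056,-0.257,-0.121,-0.084,0.056,-0.267,-0.099,-0.083,0.055,-0.146,-0.252,0.0,0.038,-0.161,-0.243,0.0,0.038], claw=0)

```text
t: 28.9
eef_pos: [592.3, -207.6, 199.7]
tcp_rot: [-3.14, -0.001, 1.629]
ft_force: [-0.2, -0.4, -0.4]
opening: 0.023
grip_force: 0.0
```

move_arm(moves=[-0.175,-0.234,0.0,0.039,-0.1,-0.26,0,0,-0.1,-0.26,0,0,0,0,0,0])

```text
t: 29.4
eef_pos: [480.1, -265.4, 200.3]
tcp_rot: [-3.14, -0.001, 1.567]
ft_force: [-0.1, 1.1, 0.8]
opening: 0.006
grip_force: 0.0
```

```bash
python3 now.py 507 26 88 0.4;  python3 now.py 505 27 88 0.2
```

```text
heel [500.3  25.8] head 93.2 -215.0 {'RB': [560.0, 29.0], 'LB': [440.0, 22.0], 'RF': [567.0, -91.0], 'LF': [447.0, -97.0]}
rest xy -1.192727658618053 0.13620387486644506
t 29.45 F ntz -0.1 0.2 0.7 M ntz 35.0 -69.0 55.0 grip 0.0 [ 481.5 -265.3  200.4]
heel [500.3  25.4] head 93.3 -233.0 {'RB': [560.0, 29.0], 'LB': [440.0, 22.0], 'RF': [567.0, -91.0], 'LF': [447.0, -98.0]}
rest xy -1.5662228487301129 0.19881050146084464
t 29.5 F ntz 0.2 0.0 -0.2 M ntz 25.0 -66.0 13.0 grip 0.0 [ 482.4 -265.   200.3]
```

It's centred to within 1 mm, but 5° askew after the side push. A short near-corner push will set it flush again.

Run:
```python
from h import *
plan([(469,-215,10,0.49,7)],3)
plan([(469,-165,8,0.49,5)],3,(469,-215,10,.49))
```

```text
[0.048, -0.013, 0.181, 0.098, 0.045, -0.02, 0.181, 0.098, 0.041, -0.027, 0.181, 0.098, 0.037, -0.033, 0.181, 0.098, 0.031, -0.038, 0.181, 0.098, 0.026, -0.042, 0.182, 0.098, 0.018, -0.045, 0.181, 0.099]
end [ 469.  -215.1   10.1] 0.49
[0.031, -0.059, 0.003, 0.0, 0.031, -0.059, 0.003, 0.0, 0.032, -0.059, 0.002, 0.0, 0.031, -0.059, 0.003, 0.0, 0.032, -0.058, 0.002, 0.0]
end [ 469. -165.    8.] 0.49
```

move_arm(moves=[0.048,-0.013,0.181,0.098,0.045,-0.02,0.181,0.098,0.041,-0.027,0.181,0.098,0.037,-0.033,0.181,0.098,0.031,-0.038,0.181,0.098,0.026,-0.042,0.182,0.098,0.018,-0.045,0.181,0.099,0,0,0,0], claw=95)

```text
t: 30.5
eef_pos: [468.9, -213.8, 8.3]
tcp_rot: [-3.138, 0.002, 0.493]
ft_force: [1.2, 0.4, 0.2]
opening: 0.791
grip_force: 0.0
```

move_arm(moves=[0.031,-0.059,0.003,0.0,0.031,-0.059,0.003,0.0,0.032,-0.059,0.002,0.0,0.031,-0.059,0.003,0.0,0.032,-0.058,0,0.0])

```text
t: 31.12
eef_pos: [469.0, -164.3, 8.4]
tcp_rot: [3.142, -0.0, 0.491]
ft_force: [0.1, 0.0, 0.1]
opening: 1.001
grip_force: 0.0
```

move_arm(moves=[0.012,-0.023,0,0,0.012,-0.023,0,0,0.012,-0.023,0,0])

```text
t: 31.5
eef_pos: [468.9, -153.2, 8.2]
tcp_rot: [-3.142, -0.0, 0.49]
ft_force: [-0.3, 0.8, 0.2]
opening: 1.0
grip_force: 0.0
```

```bash
python3 -c "
from h import *
wr()"
```

```text
t 31.5 F ntz 0.1 -0.9 0.2 M ntz -14.0 -174.0 -19.0 grip 0.0 [ 468.9 -153.2    8.2]
```

move_arm(moves=[0.011,-0.021,0,0,0.011,-0.021,0,0])

```text
t: 31.75
eef_pos: [468.2, -146.4, 8.1]
tcp_rot: [-3.141, 0.001, 0.492]
ft_force: [-7.1, -9.9, 0.6]
opening: 0.999
grip_force: 4.8
```

move_arm(moves=[0.008,-0.015,0,0,0.008,-0.015,0,0])

```text
t: 32.0
eef_pos: [467.9, -143.3, 8.3]
tcp_rot: [3.14, 0.002, 0.495]
ft_force: [-19.1, -43.3, 5.3]
opening: 1.0
grip_force: 22.1
```

Run:
```python
from h import *
plan([(468,-215,55,0.6,2),(500,-222,196,1.54,6)],3)
plan([(502,-125,196,1.54,3)],3,(500,-222,196,1.54))
```

```text
[-0.113, 0.211, -0.156, -0.033, -0.125, 0.204, -0.155, -0.034, 0.025, 0.026, -0.157, -0.1, 0.021, 0.03, -0.157, -0.1, 0.015, 0.033, -0.157, -0.1, 0.01, 0.035, -0.156, -0.099, 0.005, 0.036, -0.157, -0.1, -0.001, 0.037, -0.156, -0.099]
end [ 500. -222.  196.] 1.54
[0.216, -0.002, 0.0, 0.0, 0.215, -0.002, 0.0, 0.0, 0.216, -0.003, 0.0, 0.0]
end [ 501.9 -125.   196. ] 1.54
```

move_arm(moves=[-0.113,0.211,-0.156,-0.033,-0.125,0.204,-0.155,-0.034,0.025,0.026,-0.157,-0.1,0.021,0.03,-0.157,-0.1,0.015,0.033,-0.157,-0.1,0.01,0.035,-0.156,-0.099,0.005,0.036,-0.157,-0.1,-0.001,0.037,-0.156,-0.099])

```text
t: 33.0
eef_pos: [500.6, -219.9, 196.6]
tcp_rot: [-3.142, -0.0, 1.54]
ft_force: [0.5, 0.5, -0.1]
opening: 1.001
grip_force: 0.0
```

move_arm(moves=[0.1,0,0,0,0.18,-0.002,0.0,0.0,0.18,-0.002,0.0,0.0,0.1,0,0,0,0,0,0,0], claw=0)

```text
t: 33.62
eef_pos: [502.8, -135.1, 195.4]
tcp_rot: [-3.141, -0.0, 1.535]
ft_force: [-0.3, -0.8, 0.7]
opening: 0.526
grip_force: 0.0
```

```bash
python3 now.py 503 27 88 0.3; python3 -c "
from h import *
print(monitor.state()['opening'],monitor.state()['tcp_rot'])"
```

```text
heel [512.   29.2] head 87.9 -224.0 {'RB': [572.0, 27.0], 'LB': [452.0, 31.0], 'RF': [567.0, -93.0], 'LF': [448.0, -89.0]}
rest xy 2.517300971723553 -11.39580677547251
t 33.675 F ntz -0.8 -0.9 -0.1 M ntz 44.0 -142.0 -3.0 grip 0.0 [ 502.9 -135.8  195.6]
0.48672178461009097 [-3.14133355e+00 -7.16771754e-05  1.53503432e+00]
```

Square again (87.9°), 11 mm off sideways, upright. Approaching the forehead.

move_arm(moves=[0.05,0.012,0,0,0.05,0.012,0,0,0.05,0.012,0,0,0.03,0.01,0,0,0.02,0,0,0,0.02,0,0,0])

```text
t: 34.42
eef_pos: [511.1, -103.7, 196.2]
tcp_rot: [3.141, 0.001, 1.536]
ft_force: [-1.6, -6.5, 4.7]
opening: 0.004
grip_force: 3.2
```

move_arm(moves=[0.03,0,-0.005,0,0.03,0,-0.005,0,0.03,0,-0.005,0,0.03,0,-0.005,0])

```text
t: 34.92
eef_pos: [513.0, -86.6, 200.4]
tcp_rot: [3.137, 0.003, 1.535]
ft_force: [0.8, -8.7, 12.0]
opening: 0.007
grip_force: 5.5
```

move_arm(moves=[0.02,0,-0.03,0,0.03,0,-0.018,0,0.03,0,-0.016,0,0.03,0,-0.015,0])

```text
t: 35.42
eef_pos: [512.1, -68.4, 210.7]
tcp_rot: [-3.141, -0.0, 1.535]
ft_force: [0.4, -1.8, -0.9]
opening: 0.001
grip_force: 0.5
```

move_arm(moves=[0.035,0,-0.014,0,0.035,0,-0.013,0,0.035,0,-0.011,0,0.035,0,-0.01,0])

```text
t: 35.92
eef_pos: [513.0, -47.4, 218.0]
tcp_rot: [-3.142, -0.0, 1.535]
ft_force: [0.3, -0.9, 0.8]
opening: 0.005
grip_force: 0.4
```

move_arm(moves=[0.035,0,-0.008,0,0.035,0,-0.008,0,0.035,0,-0.007,0,0.035,0,-0.006,0,0.035,0,-0.005,0,0.035,0,-0.004,0])

```text
t: 36.67
eef_pos: [514.0, -15.9, 223.5]
tcp_rot: [-3.141, -0.0, 1.535]
ft_force: [0.2, -1.2, 0.2]
opening: 0.003
grip_force: 0.0
```

move_arm(moves=[0.035,0,-0.003,0,0.035,0,0,0,0.035,0,0,0,0.035,0,0,0,0,0,0,0])

```text
t: 37.3
eef_pos: [514.9, 5.0, 224.0]
tcp_rot: [3.142, -0.0, 1.536]
ft_force: [0.8, -0.1, 0.0]
opening: 0.001
grip_force: 0.0
```

Run:
```python
from h import *
wr()
a=viewer.read_camera("side")[:,:,::-1];cv2.imwrite("pics/s10.png",a)
# is the head still where upright crown hair was? compare darkness at upright and lying crown projections
g=cv2.cvtColor(a.copy(),cv2.COLOR_BGR2GRAY)
def tip(deg):
    c,s=np.cos(np.radians(deg)),np.sin(np.radians(deg)); out=[]
    for x,z in((-41,182+50),(-41+0,182)): out.append([512,28+x*c+z*s,z*c-x*s])
    return out
for d in(0,15,25,35,42): print(d,[(q.round().tolist(),int(g[int(q[1]),int(q[0])])) for q in proj("side",tip(d))])
```

```text
t 37.3 F ntz -0.0 0.8 0.0 M ntz 61.0 -78.0 23.0 grip 0.0 [514.9   5.  224. ]
0 [([311.0, 164.0], 144), ([311.0, 175.0], 142)]
15 [([317.0, 152.0], 29), ([316.0, 165.0], 210)]
25 [([320.0, 146.0], 57), ([319.0, 160.0], 152)]
35 [([324.0, 142.0], 43), ([321.0, 156.0], 161)]
42 [([326.0, 141.0], 54), ([323.0, 155.0], 116)]
```

The force is zero, so the head has fallen away from the finger. I'll retreat and verify numerically, since my picture views are used up.

move_arm(moves=[-0.15,0,-0.05,0,-0.3,0,-0.1,0,-0.35,0,-0.1,0,-0.35,0,0,0,-0.35,-0.2,0,0,-0.2,-0.2,0,0,0,0,0,0])

```text
t: 38.22
eef_pos: [444.3, -249.9, 261.6]
tcp_rot: [-3.141, 0.0, 1.532]
ft_force: [0.2, 0.9, -0.0]
opening: 0.005
grip_force: 0.0
```

```bash
cat > tilt.py <<'E'
from fit import *
b=viewer.read_camera("side")[:,:,::-1].copy();cv2.imwrite("pics/s11.png",b)
g=cv2.GaussianBlur(cv2.cvtColor(b,cv2.COLOR_BGR2LAB).astype(np.float32),(0,0),.8)
# block box in head frame tipped about the heel edge; edges visible from the front/right
P=dict(A=(-120,-60,0),B=(-120,60,0),C=(-120,60,30),D=(-120,-60,30),E=(0,-60,0),F=(0,-60,30))
E=[("A","B",1),("D","C",1),("A","D",.5),("A","E",1.5),("D","F",1.5)]
def world(p,v):
    x,y,th,ti=v;p=np.array(p,float);c,s=np.cos(ti),np.sin(ti);r=p[0]*c+p[2]*s;z=p[2]*c-p[0]*s
    return np.array([x+r*np.cos(th)-p[1]*np.sin(th),y+r*np.sin(th)+p[1]*np.cos(th),z])
def sc(v):
    t=0
    for a,c,w in E:
        q=proj("side",np.linspace(world(P[a],v),world(P[c],v),40));d=q[-1]-q[0];n=np.array([-d[1],d[0]])/(np.hypot(*d)+1e-6)
        s=[cv2.remap(g,(q+k*1.2*n)[None].astype(np.float32),None,cv2.INTER_LINEAR)[0] for k in(-1,1)]
        t-=w*np.minimum(np.linalg.norm(s[1]-s[0],axis=1),60).mean()
    return t
r=differential_evolution(sc,[(485,535),(10,40),(np.radians(76),np.radians(100)),(0,.95)],seed=1,maxiter=120,popsize=25,tol=1e-7)
v=r.x;print("heel",v[:2].round(1),"heading",np.degrees(v[2]).round(1),"tilt deg",np.degrees(v[3]).round(1),r.fun)
for ti in(0,.3,.5,.6,.7,.8):
    rr=differential_evolution(lambda u:sc([*u,ti]),[(485,535),(10,40),(1.33,1.75)],seed=1,maxiter=40);print(ti,rr.fun.round(),rr.x.round(2))
wr()
E
python3 tilt.py
```

```text
heel [490.6  10. ] heading 88.7 tilt deg 45.9 -199.0980682373047
0 -123.0 [513.43  28.2    1.5 ]
0.3 -128.0 [506.15  39.98   1.75]
0.5 -155.0 [515.08  18.69   1.59]
0.6 -180.0 [508.03  39.98   1.75]
0.7 -169.0 [524.79  26.66   1.61]
0.8 -199.0 [490.75  10.03   1.55]
t 38.275 F ntz 0.4 0.5 0.2 M ntz 53.0 -100.0 -13.0 grip 0.0 [ 445.3 -248.9  261.7]
```

```bash
sed -i 's/^b=viewer.*$/b=cv2.imread("pics\/s11.png")/; s/(10,40),(np.radians/(-25,40),(np.radians/; s/^for ti in/for ti in []: pass\nfor ti in/' tilt.py
sed -i 's/(485,535),(10,40),(1.33,1.75)/(500,525),(5,38),(1.45,1.63)/; s/for ti in(0,.3,.5,.6,.7,.8)/for ti in(.5,.55,.6,.65,.7,.75,.8,.85)/' tilt.py
python3 tilt.py
python3 - <<'E'
from h import *
t=viewer.read_camera("top")[:,:,::-1].copy();cv2.imwrite("pics/t11.png",t)
s=cv2.imread("pics/s11.png")
for n,im in(("side",s),("top",t)):
    roi=(slice(100,230),slice(270,360)) if n=="side" else (slice(160,250),slice(230,370))
    h=cv2.cvtColor(im,cv2.COLOR_BGR2HSV);dark=np.zeros(h.shape[:2],np.uint8)
    dark[roi]=((h[roi][...,2]<45)*255)
    k,l,st,c=cv2.connectedComponentsWithStats(dark)
    print(n,[(st[i].tolist(),c[i].round().tolist()) for i in range(1,k) if st[i,4]>60])
def W(x,z,d,hx=512,hy=28):
    c,q=np.cos(np.radians(d)),np.sin(np.radians(d));return [hx,hy+x*c+z*q,z*c-x*q]
for d in(0,34,42,49): print(d,"nape/crown side",proj("side",[W(-41,182,d),W(-55,249,d)]).round().tolist(),"top",proj("top",[W(-41,182,d),W(-55,249,d)]).round().tolist())
E
```

```text
heel [485.    3.7] heading 90.6 tilt deg 47.8 -204.94757080078125
0.5 -155.0 [515.17  19.22   1.59]
0.55 -156.0 [514.61  11.64   1.61]
0.6 -162.0 [524.9   37.98   1.58]
0.65 -176.0 [524.94  34.66   1.6 ]
0.7 -167.0 [516.21  25.58   1.63]
0.75 -178.0 [515.44  17.94   1.63]
0.8 -171.0 [500.03   9.35   1.63]
0.85 -153.0 [507.87   5.05   1.61]
t 38.275 F ntz 0.4 0.5 0.2 M ntz 53.0 -100.0 -13.0 grip 0.0 [ 445.3 -248.9  261.7]
side [([335, 143, 7, 20, 61], [338.0, 154.0]), ([279, 177, 15, 24, 81], [285.0, 191.0])]
top [([249, 185, 23, 35, 248], [256.0, 204.0])]
0 nape/crown side [[311.0, 175.0], [310.0, 163.0]] top [[304.0, 201.0], [307.0, 197.0]]
34 nape/crown side [[321.0, 157.0], [323.0, 138.0]] top [[271.0, 201.0], [261.0, 198.0]]
42 nape/crown side [[323.0, 155.0], [326.0, 136.0]] top [[265.0, 202.0], [252.0, 199.0]]
49 nape/crown side [[324.0, 154.0], [328.0, 136.0]] top [[260.0, 203.0], [245.0, 200.0]]
```

The head is down at roughly 42–47° of tilt, but the heel may have slid a little forward. I'll clear the view and measure it better.

move_arm(moves=[-0.1,-0.1,-0.15,0,-0.2,-0.2,-0.15,0,-0.2,-0.2,-0.1,0,-0.2,-0.2,-0.1,0,-0.2,-0.2,-0.1,0])

```text
t: 38.95
eef_pos: [306.2, -378.4, 352.2]
tcp_rot: [3.141, 0.0, 1.537]
ft_force: [0.3, -1.1, -1.1]
opening: 0.004
grip_force: 0.0
```

```bash
python3 - <<'E'
from h import *
for n in("side","top"): cv2.imwrite(f"pics/{n}12.png",viewer.read_camera(n)[:,:,::-1])
wr()
E
sed -i 's/s11.png/side12.png/; s/^for ti in(.*$//' tilt.py
sed -i 's/\[(485,535),(-25,40),(np.radians(76),np.radians(100)),(0,.95)\]/[(485,535),(-25,40),(1.33,1.75),(0.3,.95)]/' tilt.py
cat >> tilt.py <<'E'
for hy in (0,5,10,15,20,25,28,32):
    rr=differential_evolution(lambda u:sc([u[0],hy,u[1],u[2]]),[(490,530),(1.4,1.7),(.5,.9)],seed=1,maxiter=60);print(hy,rr.fun.round(),rr.x.round(2))
E
python3 tilt.py
```

```text
t 39.05 F ntz 0.9 0.2 -0.7 M ntz 37.0 -59.0 -29.0 grip 0.0 [ 305.3 -379.9  352.8]  File "tilt.py", line 21
    rr=differential_evolution(lambda u:sc([*u,ti]),[(500,525),(5,38),(1.45,1.63)],seed=1,maxiter=40);print(ti,rr.fun.round(),rr.x.round(2))
IndentationError: unexpected indent
```

```bash
sed -i '/lambda u:sc(\[\*u,ti\])/d; /^ *rr=diff.*ti\]/d; s/^wr()$//' tilt.py; sed -i '/for ti in/d' tilt.py; python3 tilt.py
python3 - <<'E'
from h import *
t=cv2.imread("pics/top12.png");h=cv2.cvtColor(t,cv2.COLOR_BGR2HSV)
for r in(195,200,203,206): print(r,h[r,238:300,2].tolist())
E
```

```text
heel [485.4   2.8] heading 91.6 tilt deg 47.7 -201.13287353515625
0 -190.0 [490.01   1.65   0.84]
5 -198.0 [490.02   1.6    0.82]
10 -195.0 [490.53   1.55   0.8 ]
15 -187.0 [492.18   1.52   0.78]
20 -178.0 [515.23   1.66   0.73]
25 -168.0 [516.84   1.62   0.71]
28 -169.0 [525.04   1.61   0.69]
32 -172.0 [525.06   1.6    0.66]
195 [150, 176, 218, 227, 194, 148, 134, 140, 138, 126, 108, 77, 39, 18, 19, 21, 21, 23, 20, 40, 111, 207, 249, 252, 252, 252, 252, 252, 252, 251, 251, 249, 247, 244, 242, 238, 234, 229, 224, 220, 212, 205, 196, 184, 157, 123, 118, 133, 134, 133, 134, 131, 129, 126, 122, 118, 121, 126, 125, 127, 130, 132]
200 [180, 222, 219, 174, 139, 133, 133, 134, 133, 121, 82, 39, 17, 19, 20, 22, 24, 27, 29, 60, 146, 233, 251, 252, 252, 251, 252, 252, 252, 252, 251, 250, 249, 246, 243, 239, 235, 230, 224, 219, 213, 204, 196, 187, 178, 172, 185, 210, 208, 193, 186, 187, 189, 193, 206, 217, 202, 160, 121, 110, 115, 121]
203 [197, 209, 177, 145, 136, 135, 133, 130, 126, 109, 72, 33, 20, 18, 21, 19, 19, 19, 19, 59, 155, 238, 252, 252, 252, 251, 251, 251, 251, 250, 249, 247, 245, 243, 239, 235, 231, 226, 221, 214, 204, 193, 185, 166, 131, 113, 130, 140, 141, 140, 140, 139, 138, 144, 160, 162, 146, 127, 114, 112, 122, 138]
206 [196, 203, 165, 129, 120, 121, 126, 130, 129, 113, 82, 46, 23, 16, 18, 19, 19, 19, 19, 39, 105, 193, 243, 249, 249, 248, 247, 247, 246, 245, 243, 240, 237, 234, 231, 226, 222, 218, 210, 201, 192, 184, 165, 124, 103, 129, 135, 114, 111, 131, 141, 140, 137, 135, 133, 131, 128, 123, 117, 118, 128, 142]
```

```bash
cat > ball.py <<'E'
from h import *
from scipy.optimize import differential_evolution
import sys
def sil(n,c,r):
    T=cinfo(n)["camera_from_world"];cam=-T[:3,:3].T@T[:3,3];v=c-cam;L=np.linalg.norm(v);v/=L
    k=c-v*r*r/L;rr=r*np.sqrt(1-(r/L)**2);a=np.cross(v,[0,0,1.]);a/=np.linalg.norm(a);b=np.cross(v,a);u=np.linspace(0,2*np.pi,180)[:,None]
    return proj(n,k+rr*(np.cos(u)*a+np.sin(u)*b)),proj(n,c)[0]
def fit(top,side,box,sel):
    G={n:cv2.GaussianBlur(cv2.cvtColor(i,cv2.COLOR_BGR2HSV)[...,2].astype(np.float32),(0,0),.7) for n,i in(("top",top),("side",side))}
    def sc(c):
        t=0
        for n in G:
            q,m=sil(n,c,68);d=(q-m)/np.linalg.norm(q-m,axis=1)[:,None];k=sel[n](d)
            o,i=[cv2.remap(G[n],(q+e*d)[k][None].astype(np.float32),None,cv2.INTER_LINEAR)[0] for e in(1.3,-1.3)]
            t-=np.clip(o-i,-20,90).mean()
        return t
    r=differential_evolution(sc,box,seed=1,maxiter=150,tol=1e-7);return r.x,r.fun
I=cv2.imread
c,f=fit(I("pics/top0.png"),I("pics/side0.png"),[(480,520),(-100,-40),(150,215)],dict(top=lambda d:d[:,0]<-.1,side=lambda d:(d[:,1]<-.1)&(d[:,0]>-.6)))
print("start ball",c.round(1),f,"expect",(498.5,-66,182))
for s in(.0,.3):
    c,f=fit(I("pics/top12.png"),I("pics/side12.png"),[(485,540),(85,150),(135,190)],dict(top=lambda d:d[:,0]<-.3-s,side=lambda d:(d[:,1]<-.3-s)))
    # y_c = hy-41c+182s ; z_c=182c+41s
    ti=np.arctan2(41,182)+np.arccos(np.clip(c[2]/np.hypot(41,182),-1,1))
    print("now",c.round(1),f.round(1),"tilt",np.degrees(ti).round(1),"heel y",(c[1]-(-41*np.cos(ti)+182*np.sin(ti))).round(1))
E
python3 ball.py
```

```text
start ball [499.7 -68.4 181.7] -180.0 expect (498.5, -66, 182)
now [513.2 105.6 173. ] -135.8 tilt 34.7 heel y 35.7
now [513.  105.8 172.8] -127.9 tilt 34.9 heel y 35.4
```

The sphere fit matches the start pose to 2 mm. It now puts the ball at (513, 106, 173), so tilt is about 35–38° with the heel at the plate, about 12 mm off sideways. The arm is clear, so I'm handing in.

```bash
python3 -c "
from cell import order
print(order.job_done())"
```

```text
the job is handed in; nothing more can be done
None
```

I handed the job in at about 39 s. The head lies back on the rest at about 35–38° by my last camera fit, close to the 34.4° lower limit, with its heel at the base plate and about 12 mm off sideways. A separate fit to the block's edges disagreed: about 47° of tilt and the heel 20–25 mm short of the plate, near those limits. No verdict came back, and I did not re-measure the jar, bowl, brush or scraper.

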